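# Torque the pipe clamp, then open the water

### The job

With the click wrench, tighten the bolt of the pipe clamp clockwise until it is fully tight and the wrench clicks, and ease off at the click rather than forcing the handle on to its stop. Then lay the wrench back in its grey case as it lay, bolt still tight, and open the red-handled valve fully. Leave the spray can, the screw box and the glue bottle standing where they are.

Things in the scene. Friction and masses are not known exactly. Their poses are not given: they have to be found in the camera images.
- bolt_seat (a point): Point on the bolt's vertical axis on top of its washer (radius 21 mm), 80 mm above the bench, where the socket's rim comes to rest. Above it: steel hexagon head, 30 mm across flats, 13 mm high, then a 5 mm high lead cone narrowing to radius 9 mm, a yellow dot on top. Turns with the bolt: x is normal to a flat (flats every 60 degrees), z up. Below: dark clamp block 56 x 72 mm, 76 mm high.
- bolt (a joint): Turn of the bolt, rad, growing clockwise seen from above (tightening). Starts at 0.3 to 0.6; at 0.9 it is fully tight at a firm stop. It takes about 0.35 N m to turn either way and stays where it is left.
- line: Wooden plank (300 x 100 x 38 mm, long side x) fixed to the bench; origin under its centre, z up. It carries a 22 mm copper pipe along x (axis 55 mm up, 360 mm long), the clamp with the bolt at x = -60 mm, y = 0, and a brass ball valve with its stem at x = +90 mm, y = 0. All but the bolt head and wrench stays below 100 mm (lever top 98 mm).
- valve (a joint): Turn of the valve lever, rad, growing anticlockwise seen from above. At 0 (closed) it points along the plank's +y, across the pipe; at 1.571 (fully open, firm stop) along -x, over the pipe towards the clamp. Starts at 0 to 0.25. Takes about 0.2 N m and stays where it is left.
- lever_grip (a point): Middle of the red sleeve of the valve lever, 92 mm above the bench, 70 mm from the stem's axis. Sleeve 14 mm wide, 12 mm high, 68 mm long (34 to 102 mm from the stem). Turns with the lever: y points outwards along it, z up.
- valve_axis (a point): Point on the vertical axis of the valve stem at the lever's height, 92 mm above the bench; the lever turns about it.
- socket (a point): Centre of the mouth (lowest plane) of the loose wrench's socket: hexagon 32.5 mm across flats, 24 mm deep, open downwards, outer radius 24 mm; the bolt head fits fully in, with about 0.17 rad of play either way. z up into the head (head top 60 mm above); x is normal to a flat. The untripped handle points along -x. Wrench about 0.3 kg, mostly in the head.
- click (a joint): The wrench's breakaway joint, rad: handle against head about the socket's axis, growing clockwise seen from above. A spring keeps it at 0 until the handle bears about 1.1 N m against a bolt that turns no more; then it yields, 1.6 N m per rad more. It has clicked at 0.15; from 0.42 it is forced too far (hard stop 0.55); it springs back when eased. Yellow marks on head and handle line up at 0.
- handle_grip (a point): Centre of the wrench handle, a black bar with orange bands, 24 mm wide, 22 mm high, flat upright sides, 70 to 235 mm from the socket's axis. This point is 150 mm from the socket's axis and 46 mm above its mouth. Turns with the handle: x points along it towards the head, z up.
- case: Open grey wrench case fixed to the bench, 310 x 110 mm outside (long side x), walls 5 mm thick, 26 mm high, inner floor 5 mm up; origin under its centre, z up. The wrench lies with the socket's mouth on the floor near x = +95 mm, y = 0, and the handle along -x, its end on a black rubber rest (30 x 60 mm, top 40 mm above the bench) at x = -115 mm.
- spray_mid (a point): Centre, half-way up, of a loose silver spray can with a yellow band, standing upright beside the plank: radius 25 mm, 150 mm high in all.
- screws_mid (a point): Centre of a loose cardboard box of screws on the plank's other side: 75 x 55 mm, 40 mm high.
- glue_mid (a point): Centre, half-way up, of a loose green glue bottle with a red cap, standing beyond the case: radius 24 mm, 120 mm high in all.

How it is judged (in metres and radians):
On the way, in this order (a step that is already met when the one before it is completed fails the run):
1. the wrench, seated on the fully tight bolt, clicks (value of joint bolt above 0.85 rad and value of joint click above 0.15 rad and distance between socket and bolt_seat below 0.012 m), for 0.05 s.
2. the wrench is eased off and lifted from the bolt, which is still tight (value of joint bolt above 0.8 rad and value of joint click below 0.08 rad and distance between socket and bolt_seat above 0.05 m), for 0.05 s.
3. the valve is fully open (value of joint valve above 1.45 rad), for 0.2 s.
At the end, for the whole second after the job is handed in: Bolt tight (over 0.8 rad), valve open (over 1.45 rad), wrench at rest in its case, untripped (under 0.08 rad): socket mouth on the floor (within 7 mm), 60 to 135 mm along case x; socket and grip within 35 mm of the long axis, handle towards -x, tilt under 0.12 rad (value of joint bolt above 0.8 rad and value of joint valve above 1.45 rad and value of joint click below 0.08 rad and x of socket in the frame of case between 0.06 and 0.135 m and y of socket in the frame of case between -0.035 and 0.035 m and z of socket in the frame of case below 0.012 m and y of handle_grip in the frame of case between -0.035 and 0.035 m and x of handle_grip in the frame of case below 0 m and angle between socket's own z axis and vertical below 0.12 rad and linear speed of wrench below 0.02 m/s); the robot touches nothing.
It fails at once if the wrench is forced far past its click (value of joint click above 0.42 rad).
It fails at once if the spray can is knocked or moved (distance of spray_mid from where it was at the start of the episode above 0.03 m or angle between spray_mid's own z axis and vertical above 0.35 rad).
It fails at once if the screw box is moved (distance of screws_mid from where it was at the start of the episode above 0.03 m).
It fails at once if the glue bottle is knocked or moved (distance of glue_mid from where it was at the start of the episode above 0.03 m or angle between glue_mid's own z axis and vertical above 0.35 rad).
It also fails if it takes over 72 s, if anything falls off the work surface, if the arm or the gripper's body presses on something with over 40 N, if the wrist force passes 120 N, or if a joint passes its speed limit or range.

### The arm

A 6-joint arm with a two-finger parallel gripper is mounted at the origin on the work surface. World frame = base frame: x ahead of the robot, y to its left, z up, the work surface at z = 0. Lengths are in m, angles in degrees, forces in N, time in s.
With the tool pointing down it reaches from about 0.3 to 0.75 m from the base axis. Payload 8.5 kg.
Tool frame: the origin (TCP) lies at the very end of the fingers, on their centre line; the grasp point (between the pads) lies 19 mm behind it; y points along the fingers, z is the direction in which the jaws open and shut, and the axes are right-handed (so a half turn about y gives the same grasp; the last joint's range is limited). The gripper opens to 85 mm and grips with 20 to 120 N. Pads are 22 mm wide; open, the fingers measure 114 mm over their backs; the gripper's body (76 mm by 85 mm) begins 54 mm behind the grasp point. The pads swing forward as they close: fully open they stand 13 mm farther back than shut.
Start: joints at [55.331, 21.807, 74.336, -0, 83.858, -12.336], TCP at [0.209, 0.509, 0.197] pointing down, gripper open.
Joint ranges: [-178.18, 178.18], [-50.72, 133.34], [12.68, 142.11], [-81.47, 261.47], [9.98, 163.14], [-165.26, 165.26]. Speed limits (degrees/s): [136.94, 136.94, 180, 180, 180, 180].

### API

Orientations are given as a 3x3 rotation matrix whose columns are the frame's x, y, z axes.
In Python, from rig import env gives the robot as it stands. The module is installed in compiled form; this text tells all that it offers.
- The arm moves only by the tool servo_tool, never from a script. Its argument "rows" is one flat list of numbers, 7 for each row, row after row: the opening, from 0 (shut) to 1 (fully open), then the shift along the world's x, y, z in m, then the turn, a rotation vector about the world's x, y, z in degrees. A call has 1 to 10 rows; each row shifts and turns the commanded pose from where the row before left it; what a row does not reach is not made up. A row lasts 1/12 s, in which the tool goes at most 41.7 mm and 7.16 degrees, less where a joint would pass 70% of its speed; a pose out of reach is approached as far as the arm can. A call with a gripper value outside its range is refused whole. The fingers move at their own pace and stop on an object; "force" is the grip in N (left out, the last holds). Time passes only in rows, so rows that do not move let the fingers close. It gives the time, the measured TCP pose, the force and the opening at its end, in the units of the state.
- env.observe(): the state, without advancing time (a new reading comes with each control period).
- env.get_image(name): name is "scene" or "top" or "wrist"; returns the picture (384x512x3 uint8, red, green, blue); there is no depth.
- env.camera_model(name): a dict with "camera_matrix" (3x3 intrinsics, pixels), "R" (3x3) and "t" (3): a world point X has camera coordinates R X + t; the wrist camera has in their place "mount" (4x4, takes a point from camera to tool coordinates, whose origin is the TCP and whose axes are the tool frame's). Camera axes: x right, y down, z forward; pixel columns grow to the right and rows downward; lengths in m; the calibration is good to about 2 mm. A picture is of the moment at which its call begins: read the wrist's pose just before it. camera_model takes no time and is no camera call.
- env.close_job(): hands the job in, once; it reports no verdict.
The state is a dict: "time_s": time; "q": joint angles; "qvel": joint speeds; "joint_efforts": joint torques, N m; "position": TCP position; "tool_rot": TCP orientation; "ft_force": force on the tool from outside, world axes, zero at the start; "wrist_torque": the same for the moment, N m; "grip_width": finger opening in m.
Only numpy, scipy, OpenCV 4.12 (cv2) and the standard library are available. Lean on these libraries where they do the work, as an engineer would, in place of code of your own. Each camera call takes 0.05 s, during which the arm holds its last target.

## Working session

There is one attempt and no reset: what is moved stays moved. The work goes in short steps, Python scripts to look and compute and a tool call to move; the robot and the scene stay as the last step left them, time stands still between calls to the robot, and variables do not carry over. Pictures are saved under pics/ and viewed, and the job is handed in when it is done.

Besides the shell and the picture viewer there is one more tool, called after ">>>" as a command line: name --argument value ..., lists and objects as JSON in quotes. servo_tool: Moves the arm, as the interface text tells. Its arguments: {"type":"object","properties":{"rows":{"type":"array","items":{"type":"number"}},"force":{"type":"number"}},"required":["rows"]}

```bash
mkdir -p pics; ls
python3 - <<'E'
from rig import env
import cv2,numpy as np
np.set_printoptions(precision=4,suppress=True)
s=env.observe();print(s)
for n in ("scene","top","wrist"):
    im=env.get_image(n);cv2.imwrite(f"pics/{n}0.png",im[:,:,::-1]);print(n,env.camera_model(n))
E
```

```text
pics
{'time_s': 0.0, 'q': array([ 55.3323,  21.8409,  74.3876,  -0.0004,  83.8581, -12.3342]), 'qvel': array([-0.021 , -0.018 , -0.0094, -0.0372, -0.1244, -0.0249]), 'joint_efforts': array([  0.0001, -44.8456, -23.1276,  -0.0003,   0.0048,   0.    ]), 'position': array([0.2088, 0.5084, 0.1968]), 'tool_rot': array([[ 0.925 , -0.0009,  0.38  ],
       [-0.38  , -0.0012,  0.925 ],
       [-0.0003, -1.    , -0.0015]]), 'ft_force': array([-0.0718,  0.6099,  0.3493]), 'wrist_torque': array([ 0.0077, -0.0031,  0.0235]), 'grip_width': 0.08566317997836172}
scene {'camera_matrix': array([[402.6732,   0.    , 260.7661],
       [  0.    , 402.6732, 191.2954],
       [  0.    ,   0.    ,   1.    ]]), 'R': array([[-0.7928,  0.6094,  0.0122],
       [ 0.5025,  0.6647, -0.5529],
       [-0.345 , -0.4322, -0.8332]]), 't': array([ 0.4787, -0.2422,  1.1708])}
top {'camera_matrix': array([[416.9994,   0.    , 258.0193],
       [  0.    , 416.9994, 188.5045],
       [  0.    ,   0.    ,   1.    ]]), 'R': array([[ 0.0355, -0.9994,  0.003 ],
       [-0.9782, -0.0354, -0.2049],
       [ 0.2048,  0.0044, -0.9788]]), 't': array([-0.0453,  0.6128,  0.9404])}
wrist {'camera_matrix': array([[299.2549,   0.    , 255.0262],
       [  0.    , 299.2549, 192.014 ],
       [  0.    ,   0.    ,   1.    ]]), 'mount': array([[ 0.0003,  0.9532,  0.3023, -0.0772],
       [ 0.0003, -0.3023,  0.9532, -0.1759],
       [ 1.    , -0.0002, -0.0004, -0.    ],
       [ 0.    ,  0.    ,  0.    ,  1.    ]])}
```

View pics/scene0.png

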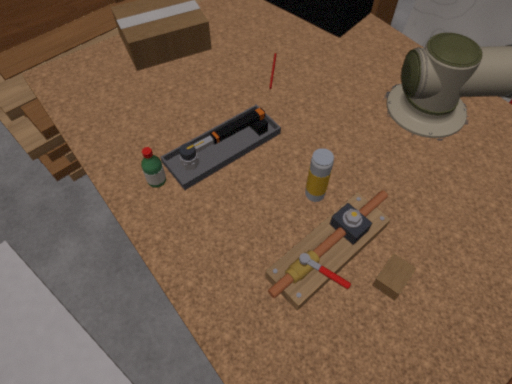

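View pics/top0.png

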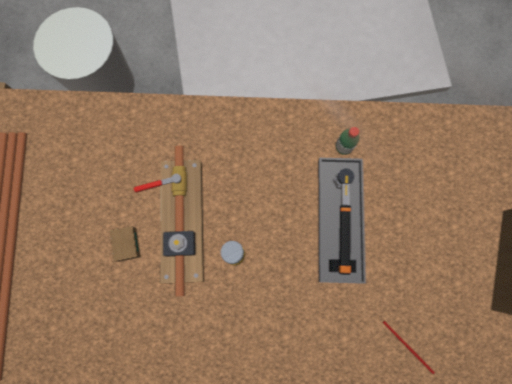

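View pics/wrist0.png

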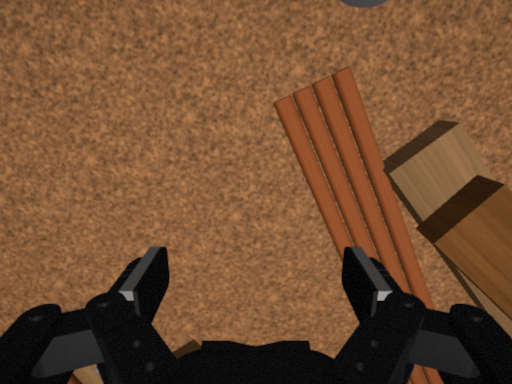

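The scene shows the robot base top right, the case with the wrench at (220,145), the can at (318,175), and the plank with the valve lever at (325,270) and the bolt at (352,217). The top view has the bolt at (178,243), the lever at (150,186) and the case at (341,220). I'll zoom in on these.

```bash
cat > h.py <<'E'
import numpy as np,cv2
from rig import env
np.set_printoptions(precision=4,suppress=True)
def ray(n,uv,obs=None):
    m=env.camera_model(n);K=m["camera_matrix"]
    d=np.linalg.inv(K)@np.array([uv[0],uv[1],1.])
    if n=="wrist":
        M=m["mount"];Rt=obs["tool_rot"];p=obs["position"]
        return Rt@M[:3,3]+p, Rt@M[:3,:3]@d
    R,t=m["R"],m["t"];return -R.T@t, R.T@d
def onz(n,uv,z,obs=None):
    c,d=ray(n,uv,obs);return c+d*(z-c[2])/d[2]
def tri(rs):
    A=np.zeros((3,3));b=np.zeros(3)
    for c,d in rs:
        d=d/np.linalg.norm(d);P=np.eye(3)-np.outer(d,d);A+=P;b+=P@c
    return np.linalg.solve(A,b)
E
python3 - <<'E'
from h import *
t=cv2.imread("pics/top0.png");s=cv2.imread("pics/scene0.png")
a=cv2.resize(t[140:300,120:260],None,fx=4.2,fy=3.7,interpolation=2)
cv2.imwrite("pics/t_a.png",cv2.resize(t[135:285,130:250],None,fx=4,fy=4,interpolation=2))
cv2.imwrite("pics/t_b.png",cv2.resize(t[120:290,310:372],None,fx=3.5,fy=3.5,interpolation=2))
cv2.imwrite("pics/s_a.png",cv2.resize(s[100:195,135:290],None,fx=5,fy=5,interpolation=2))
cv2.imwrite("pics/s_b.png",cv2.resize(s[140:305,265:420],None,fx=3.6,fy=3.6,interpolation=2))
for n in("top","scene"):print(n,ray(n,(0,0))[0])
E
```

```text
top [ 0.4084 -0.0277  1.0461]
scene [0.9051 0.3753 0.8357]
```

View pics/t_a.png

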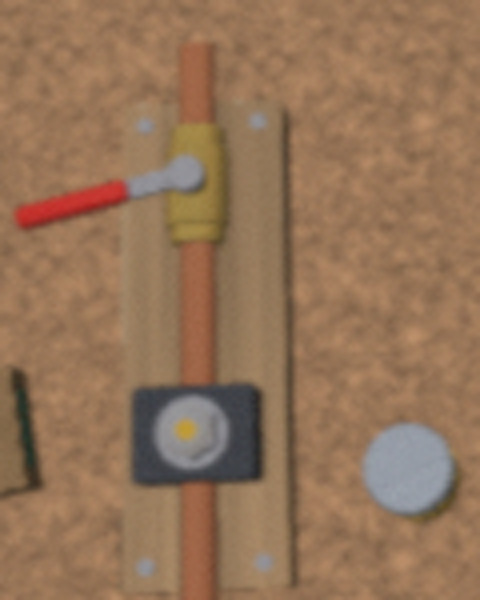

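View pics/t_b.png

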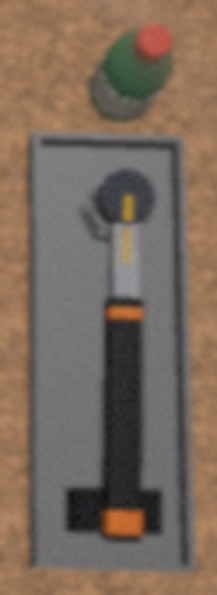

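View pics/s_a.png

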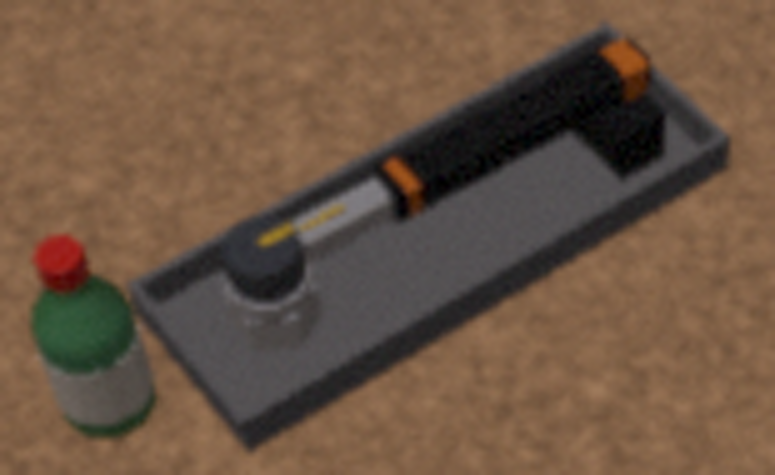

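View pics/s_b.png

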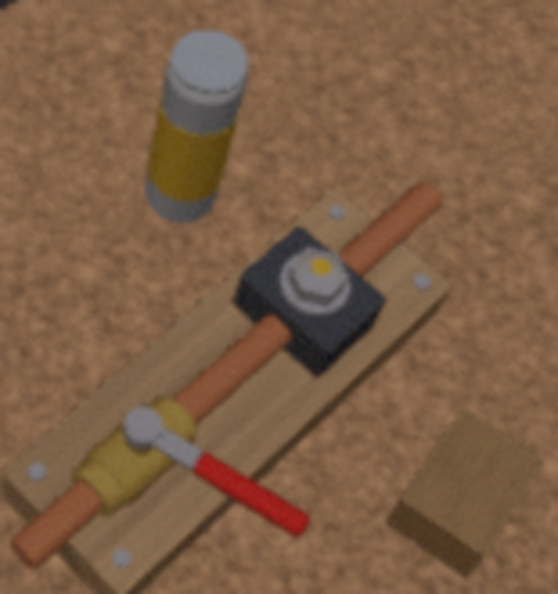

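The zooms are clear: yellow bolt dot, red sleeve, orange bands and yellow wrench marks. I'll take their centroids by colour mask.

Run:
```python
from h import *
def blobs(n,lo,hi,box,mina=4):
    im=cv2.imread(f"pics/{n}0.png");h=cv2.cvtColor(im,cv2.COLOR_BGR2HSV)
    m=cv2.inRange(h,np.array(lo),np.array(hi));k=np.zeros_like(m);x0,y0,x1,y1=box;k[y0:y1,x0:x1]=255;m&=k
    N,l,st,c=cv2.connectedComponentsWithStats(m)
    return [(st[i,4],c[i],st[i,:4]) for i in range(1,N) if st[i,4]>=mina]
R={}
Y=((20,120,120),(32,255,255));O=((5,190,150),(15,255,255));RD=((0,200,120),(3,255,255))
for nm,rng,bx in (("dot",Y,{"top":(165,232,190,255),"scene":(340,205,370,225)}),
  ("wy",Y,{"top":(335,165,355,205),"scene":(180,135,215,155)}),
  ("or",O,{"top":(330,195,360,285),"scene":(205,100,272,150)}),
  ("red",RD,{"top":(125,170,180,200),"scene":(300,250,360,295)}),
  ("can",((90,30,100),(125,130,255)),{"top":(215,235,250,270),"scene":(305,145,335,165)})):
    for n in bx:
        for b in blobs(n,*rng,bx[n]): print(nm,n,b[0],b[1],b[2], "z=.1:",onz(n,b[1],.1))
```

```text
dot top 14 [175.8571 241.9286] [174 240   5   5] z=.1: [0.4766 0.1574 0.1   ]
dot scene 17 [353.8824 213.4118] [352 212   5   4] z=.1: [0.4771 0.1575 0.1   ]
wy top 21 [346. 179.] [345 176   3   7] z=.1: [ 0.6364 -0.2276  0.1   ]
wy scene 9 [189.6667 146.6667] [187 145   6   4] z=.1: [ 0.6573 -0.2078  0.1   ]
or top 42 [345.0476 268.9762] [341 267   9   5] z=.1: [ 0.4302 -0.2239  0.1   ]
or scene 17 [259.6471 111.    ] [257 109   6   5] z=.1: [ 0.4543 -0.2011  0.1   ]
or scene 5 [215.2 134.8] [214 134   3   3] z=.1: [ 0.5885 -0.2024  0.1   ]
red scene 191 [334.6911 277.0576] [320 267  30  21] z=.1: [0.6077 0.2367 0.1   ]
```

Run:
```python
from h import *
A=lambda x,y:(130+x/4-.4,135+y/4-.4)
B=lambda x,y:(310+x/3.5-.4,120+y/3.5-.4)
SA=lambda x,y:(135+x/5-.4,100+y/5-.4)
SB=lambda x,y:(265+x/3.6-.4,140+y/3.6-.4)
for nm,p,z in (("pipe far",A(196,43),.066),("pipe clampside",A(197,384),.066),("pipe near",A(198,590),.066),("stem",A(185,173),.098),("lever end",A(17,218),.092),("sleeve in",A(128,188),.092),
 ("plank FL",A(125,103),.038),("plank FR",A(288,107),.038),("plank NL",A(122,590),.038),("plank NR",A(293,587),.038),
 ("clamp FL",A(133,388),.076),("FR",A(256,384),.076),("NL",A(135,483),.076),("NR",A(260,478),.076),("dot",(175.86,241.93),.098),("washer",A(191,432),.08),("can",A(408,469),.15)):
    print("top",nm,onz("top",p,z)[:2])
for nm,p,z in (("stem",SB(143,426),.098),("lever end",SB(302,522),.092),("sleeve in",SB(200,467),.092),("can",SB(210,60),.15),("dot",(353.88,213.41),.098),("box top",(SB(438,495)),.02)):
    print("scene",nm,onz("scene",p,z)[:2])
for nm,p,z in (("case FL",B(32,137),.026),("FR",B(183,137),.026),("NL",B(30,567),.026),("NR",B(190,567),.026),("head",B(125,198),.065),("ymark",B(128,207),.065),("ymark2",B(127,240),.062),("or1",B(124,312),.062),("or2",B(123,522),.062),("cap",B(153,42),.12)):
    print("top",nm,onz("top",p,z)[:2])
for nm,p,z in (("case far L",SA(133,285),.026),("robot R",SA(605,28),.026),("bot",SA(250,437),.026),("right",SA(728,145),.026),("ymark",SA(274,238),.065),("ymark2",SA(325,218),.062),("or1 top",SA(400,175),.062),("or2",SA(622,55),.062),("cap",SA(60,255),.12)):
    print("scene",nm,onz("scene",p,z)[:2])
```

```text
top pipe far [0.7145 0.1752]
top pipe clampside [0.5058 0.1591]
top pipe near [0.3879 0.1497]
top stem [0.6253 0.1691]
top lever end [0.5962 0.2663]
top sleeve in [0.6164 0.203 ]
top plank FL [0.6825 0.2225]
top plank FR [0.6837 0.1204]
top plank NL [0.3857 0.1995]
top plank NR [0.391  0.0989]
top clamp FL [0.5011 0.1941]
top FR [0.506  0.1229]
top NL [0.4467 0.1885]
top NR [0.4521 0.1169]
top dot [0.4768 0.1578]
top washer [0.4766 0.1578]
top can [0.4563 0.0276]
scene stem [0.6274 0.1705]
scene lever end [0.5938 0.2625]
scene sleeve in [0.6162 0.2061]
scene can [0.4577 0.0286]
scene dot [0.476  0.1569]
scene box top [0.4875 0.2886]
top case FL [ 0.7046 -0.1744]
top FR [ 0.7086 -0.284 ]
top NL [ 0.4    -0.1748]
top NR [ 0.4039 -0.284 ]
top head [ 0.6518 -0.2334]
top ymark [ 0.6455 -0.2354]
top ymark2 [ 0.6228 -0.2352]
top or1 [ 0.5725 -0.2327]
top or2 [ 0.4316 -0.231 ]
top cap [ 0.7461 -0.2413]
scene case far L [ 0.7077 -0.282 ]
scene robot R [ 0.4044 -0.2838]
scene bot [ 0.7095 -0.166 ]
scene right [ 0.4046 -0.1739]
scene ymark [ 0.647  -0.2345]
scene ymark2 [ 0.6188 -0.2326]
scene or1 top [ 0.573  -0.2337]
scene or2 [ 0.4315 -0.2331]
scene cap [ 0.7484 -0.2409]
```

Measured so far:

| Thing | Position / angle |
|---|---|
| Bolt axis | (0.477, 0.157) |
| Stem | (0.626, 0.170) |
| Plank yaw | about 4.5° |
| Wrench head | (0.651, -0.234), handle along -x |

Next I'll move over the bolt to read the hexagon.

>>> servo_tool --rows '[1, 0.022, -0.029, 0, 0, 0, 2.2, 1, 0.022, -0.029, 0, 0, 0, 2.2, 1, 0.022, -0.029, 0, 0, 0, 2.2, 1, 0.022, -0.029, 0, 0, 0, 2.2, 1, 0.022, -0.029, 0, 0, 0, 2.2, 1, 0.022, -0.029, 0, 0, 0, 2.2, 1, 0.022, -0.029, 0, 0, 0, 2.2, 1, 0.022, -0.029, 0, 0, 0, 2.2, 1, 0.022, -0.029, 0, 0, 0, 2.2, 1, 0.022, -0.029, 0, 0, 0, 2.5]'

```text
time_s: 0.98
position: [0.4297, 0.2171, 0.1974]
tool_rot: [[1.0, -0.0, -0.001], [0.001, -0.0, 1.0], [-0.0, -1.0, -0.0]]
ft_force: [1.2, 1.1, 1.2]
grip_width: 0.0855
```

>>> servo_tool --rows '[1, 0.024, -0.03, -0.015, 0, 0, 0, 1, 0.024, -0.03, -0.015, 0, 0, 0, 1, 0, 0, -0.015, 0, 0, 0, 1, 0, 0, 0, 0, 0, 0]'

```text
time_s: 1.32
position: [0.4764, 0.1571, 0.1496]
tool_rot: [[1.0, -0.006, 0.004], [-0.004, -0.0, 1.0], [-0.006, -1.0, -0.0]]
ft_force: [-0.2, 0.2, -0.1]
grip_width: 0.0851
```

Run:
```python
from h import *
o=env.observe();im=env.get_image("wrist");print(o["time_s"],o["position"],o["tool_rot"],o["q"]);cv2.imwrite("pics/w1.png",im[:,:,::-1])
cv2.imwrite("pics/w1z.png",cv2.resize(im[100:280,170:350,::-1],None,fx=3.3,fy=3.3,interpolation=2))
c,d=ray("wrist",(255,192),o);M=env.camera_model("wrist")
```

```text
1.3167 [0.4764 0.1571 0.1496] [[ 1.     -0.0057  0.0039]
 [-0.0039 -0.0004  1.    ]
 [-0.0057 -1.     -0.0005]] [  4.6989  19.5965  86.2961   0.0016  74.4341 -85.0786]
```

View pics/w1.png

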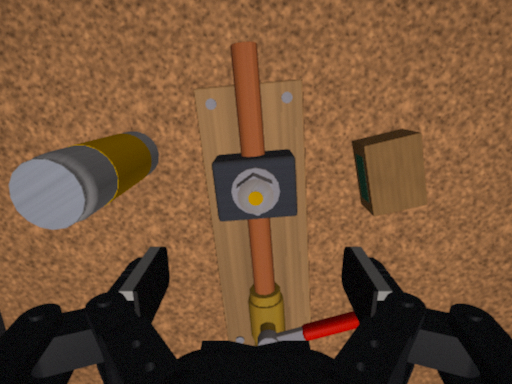

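View pics/w1z.png

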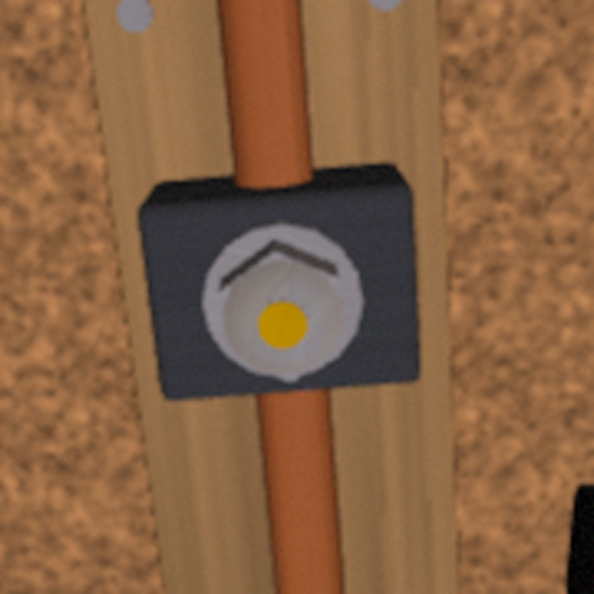

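The wrist view has the bolt at (255,190). One hexagon corner points up in the image (towards the robot), with its side faces showing as dark bands. I'll zoom further.

Run:
```python
from h import *
im=cv2.imread("pics/w1.png")
c=im[160:222,225:289];c=cv2.convertScaleAbs(c,alpha=1.6,beta=-60)
cv2.imwrite("pics/w1y.png",cv2.resize(c,None,fx=9,fy=9,interpolation=cv2.INTER_NEAREST))
```

```text
(no output)
```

View pics/w1y.png

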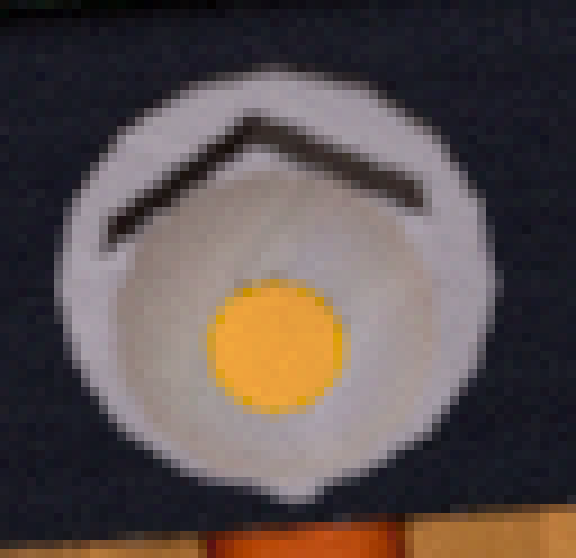

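Run:
```python
from h import *
o=env.observe()
f=lambda p,z:onz("wrist",(224.5+p[0]/9,159.5+p[1]/9),z,o)[:2]
for z,P in ((.08,[(104,222),(250,110),(429,186)]),(.093,[(118,247),(258,142),(417,210)])):
    V=[f(p,z) for p in P];print(V)
    for a,b in((0,1),(1,2)):
        d=V[b]-V[a];print("len",np.linalg.norm(d),"flat normal az",(np.degrees(np.arctan2(d[1],d[0]))+90)%60)
print(f((275,347),.098), f((275,275),.08))
```

```text
[array([0.4701, 0.1417]), array([0.4591, 0.1557]), array([0.4666, 0.1727])]
len 0.017764283187197888 flat normal az 38.01078635831598
len 0.01854510610568454 flat normal az 36.300255617782796
[array([0.4687, 0.1438]), array([0.459 , 0.1565]), array([0.4653, 0.1709])]
len 0.016063463426163608 flat normal az 37.50549657253055
len 0.01568311493099496 flat normal az 36.0786209831183
[0.4767 0.158 ] [0.4754 0.158 ]
```

Flat normals sit at about 37° mod 60, so I'll seat the wrench with its handle at azimuth 97°. It then sweeps clockwise over clear bench. Off to the wrench first.

>>> servo_tool --rows '[1, 0, 0, 0.03, 0, 0, 0, 1, 0, 0, 0.03, 0, 0, 0, 1, 0.0065, -0.039, 0, 0, 0, 0, 1, 0.0065, -0.039, 0, 0, 0, 0, 1, 0.0065, -0.039, 0, 0, 0, 0, 1, 0.0065, -0.039, 0, 0, 0, 0, 1, 0.0065, -0.039, 0, 0, 0, 0, 1, 0.0065, -0.039, 0, 0, 0, 0, 1, 0.0065, -0.039, 0, 0, 0, 0, 1, 0.0065, -0.039, 0, 0, 0, 0]'

```text
time_s: 2.2
position: [0.5291, -0.1538, 0.2139]
tool_rot: [[1.0, 0.002, -0.001], [0.001, -0.001, 1.0], [0.002, -1.0, -0.001]]
ft_force: [1.5, 0.3, -0.1]
grip_width: 0.0852
```

>>> servo_tool --rows '[0.65, 0.0065, -0.039, 0, 0, 0, 0, 0.65, 0.006, -0.039, -0.02, 0, 0, 0, 0.65, 0, 0, -0.035, 0, 0, 0, 0.65, 0, 0, -0.025, 0, 0, 0, 0.65, 0, 0, 0, 0, 0, 0]'

```text
time_s: 2.62
position: [0.5394, -0.227, 0.1297]
tool_rot: [[1.0, -0.007, -0.0], [0.0, 0.005, 1.0], [-0.007, -1.0, 0.005]]
ft_force: [-0.2, 0.1, -0.5]
grip_width: 0.0558
```

Run:
```python
from h import *
o=env.observe();im=env.get_image("wrist");print(o["time_s"],o["position"],o["tool_rot"],o["q"],o["grip_width"]);cv2.imwrite("pics/w2.png",im[:,:,::-1])
```

```text
2.6167 [ 0.5394 -0.227   0.1297] [[ 1.     -0.0069 -0.0001]
 [ 0.0001  0.005   1.    ]
 [-0.0069 -1.      0.005 ]] [ -34.408    28.6663   74.507     0.0124   77.3114 -124.4162] 0.05577636736361656
```

View pics/w2.png

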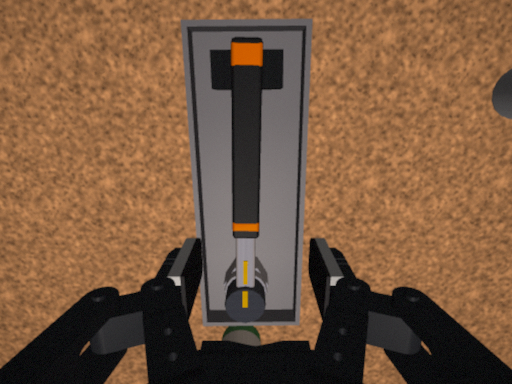

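The picture shows the wrench between the open jaws: head at (245,300), handle band at (246,227), end band at (247,53). The case corners are at (184,22), (310,22), (207,324) and (299,323).

Run:
```python
from h import *
o=env.observe();print(o["position"])
for nm,p,z in (("head",(245,300),.065),("mark a",(245.5,299),.065),("band1",(246,227),.062),("end band",(247,53),.062),("case bl",(184,22),.026),("br",(310,22),.026),("fl",(207,324),.026),("fr",(299,323),.026),("handle l",(235,150),.06),("handle r",(260,150),.06)):
    print(nm,onz("wrist",p,z,o)[:2])
```

```text
[ 0.5406 -0.2274  0.1329]
head [ 0.6496 -0.2371]
mark a [ 0.6484 -0.2366]
band1 [ 0.5744 -0.2356]
end band [ 0.4315 -0.2336]
case bl [ 0.4029 -0.2872]
br [ 0.4028 -0.1812]
fl [ 0.7118 -0.2826]
fr [ 0.7105 -0.1768]
handle l [ 0.5053 -0.2442]
handle r [ 0.5053 -0.2233]
```

>>> servo_tool --rows '[0.65, 0, -0.007, -0.032, 0, 0, -0.7, 0.65, 0, 0, -0.032, 0, 0, 0, 0.65, 0, 0, -0.02, 0, 0, 0, 0.65, 0, 0, -0.013, 0, 0, 0, 0.65, 0, 0, 0, 0, 0, 0]'

```text
time_s: 3.08
position: [0.5415, -0.2349, 0.0368]
tool_rot: [[1.0, -0.001, 0.011], [-0.011, 0.001, 1.0], [-0.001, -1.0, 0.001]]
ft_force: [0.5, 0.2, 0.8]
grip_width: 0.0554
```

>>> servo_tool --rows '[0, 0, 0, 0, 0, 0, 0, 0, 0, 0, 0, 0, 0, 0, 0, 0, 0, 0, 0, 0, 0, 0, 0, 0, 0, 0, 0, 0]' --force 110

```text
time_s: 3.42
position: [0.5418, -0.2362, 0.0381]
tool_rot: [[1.0, 0.002, 0.012], [-0.012, -0.001, 1.0], [0.002, -1.0, -0.001]]
ft_force: [0.9, -0.6, -0.5]
grip_width: 0.0074
```

Run:
```python
from h import *
o=env.observe();print(o["time_s"],o["position"],o["tool_rot"],o["q"],o["grip_width"],o["ft_force"])
```

```text
3.4167 [ 0.5418 -0.2362  0.0381] [[ 0.9999  0.0021  0.0125]
 [-0.0125 -0.0015  0.9999]
 [ 0.0021 -1.     -0.0014]] [ -35.0228   34.6077   80.6099   -0.0005   64.6379 -124.308 ] 0.007373384000959398 [ 0.9049 -0.5956 -0.4812]
```

Run:
```python
from h import *
im=env.get_image("wrist");cv2.imwrite("pics/w3.png",im[:,:,::-1])
im=env.get_image("scene");cv2.imwrite("pics/s3.png",cv2.resize(im[60:220,120:320,::-1],None,fx=3.5,fy=3.5,interpolation=2))
o=env.observe();print(o["position"],o["grip_width"],o["time_s"])
```

```text
[ 0.5415 -0.2361  0.0374] -3.0054005919932825e-05 3.5167
```

View pics/w3.png

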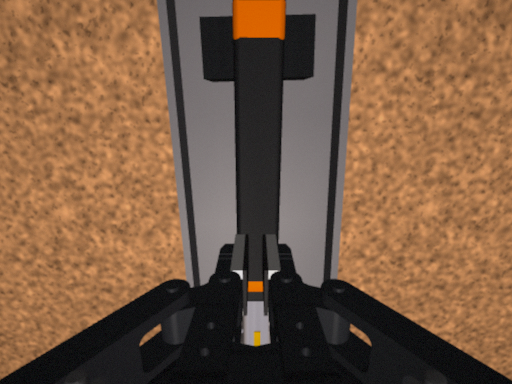

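View pics/s3.png

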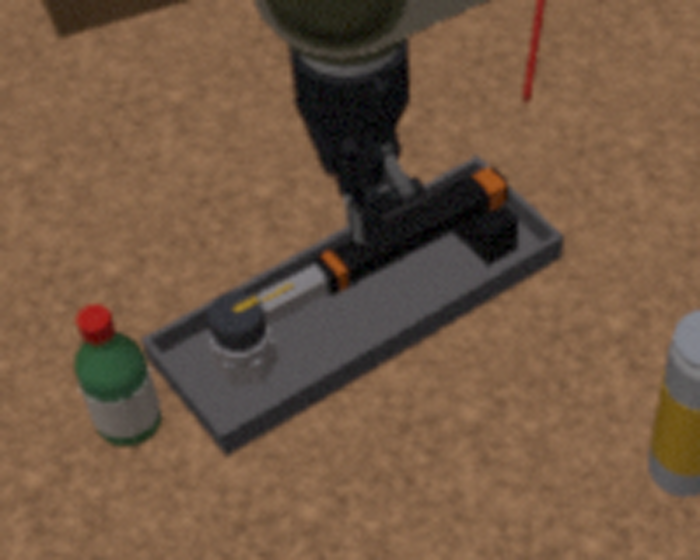

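Run:
```python
from h import *
im=cv2.imread("pics/w3.png")
c=cv2.convertScaleAbs(im[200:384,180:340],alpha=2.2,beta=10)
cv2.imwrite("pics/w3z.png",cv2.resize(c,None,fx=3.2,fy=3.2,interpolation=2))
```

```text
(no output)
```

View pics/w3z.png

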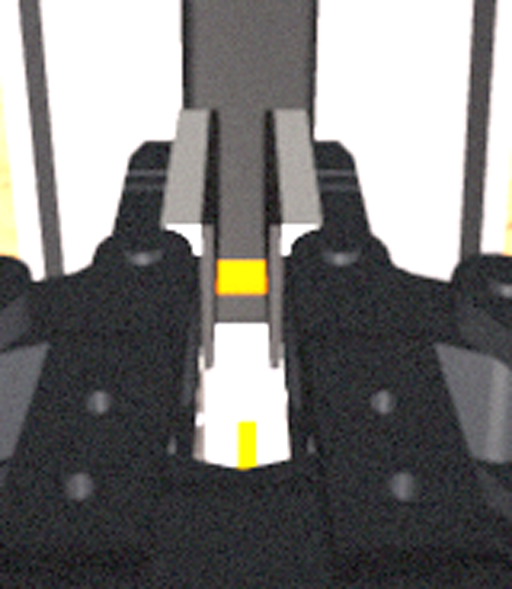

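Run:
```python
from h import *
o=env.observe()
im=env.get_image("wrist");cv2.imwrite("pics/w4.png",cv2.convertScaleAbs(im[:,:,::-1],alpha=1.8,beta=10))
im=env.get_image("scene");cv2.imwrite("pics/s4.png",cv2.convertScaleAbs(cv2.resize(im[85:155,190:270,::-1],None,fx=8,fy=8,interpolation=2),alpha=1.6,beta=10))
print(o)
def proj(n,X):
    m=env.camera_model(n);c=m["R"]@X+m["t"];p=m["camera_matrix"]@c;return p[:2]/p[2]
for dz in (0,.019,.037):
  p=proj("scene",o["position"]+[0,0,dz]);print((p-[190,85])*8)
```

```text
{'time_s': 3.5167, 'q': array([ -35.0361,   34.6556,   80.6539,    0.0021,   64.6152, -124.3073]), 'qvel': array([-0.1373,  0.3736,  0.281 , -0.0555, -0.1883, -0.0505]), 'joint_efforts': array([  0.0792, -52.1352, -18.8183,   0.0017,   0.0041,   0.0004]), 'position': array([ 0.5415, -0.2361,  0.0374]), 'tool_rot': array([[ 0.9999,  0.0011,  0.0127],
       [-0.0127, -0.0007,  0.9999],
       [ 0.0011, -1.    , -0.0007]]), 'ft_force': array([ 0.8587, -0.2116,  0.0182]), 'wrist_torque': array([ 0.0432, -0.0515,  0.0524]), 'grip_width': -3.0054005919932825e-05}
[279.1127 398.989 ]
[275.456  359.5423]
[271.8874 321.0466]
```

View pics/w4.png

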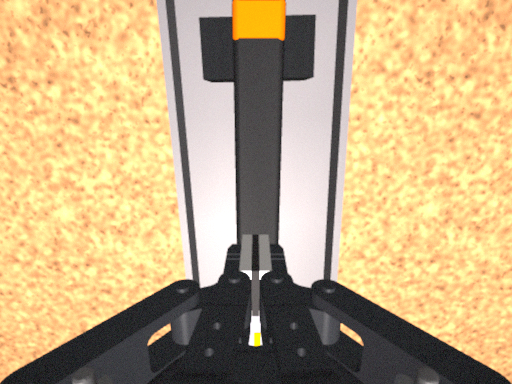

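View pics/s4.png

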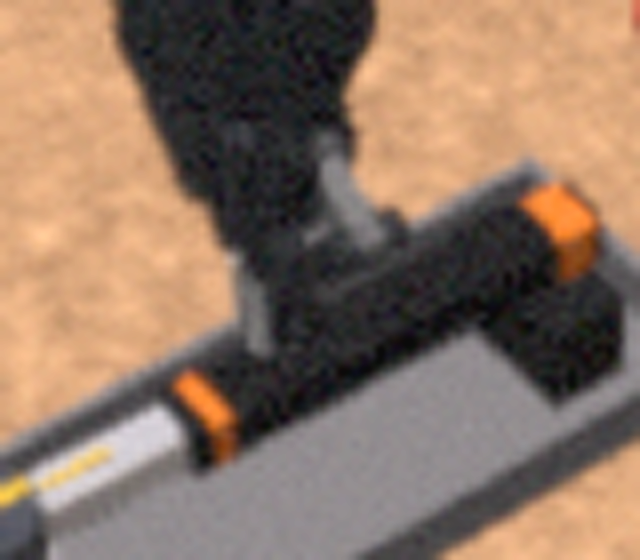

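The jaws shut fully, to 0 mm, with the tips inside the handle's outline, so the handle gave no resistance here. I'll open gently, check the wrench, and retry at the nominal grip point with a softer grip.

>>> servo_tool --rows '[0.1, 0, 0, 0, 0, 0, 0, 0.3, 0, 0, 0, 0, 0, 0, 0.65, 0, 0, 0, 0, 0, 0, 0.65, 0, 0, 0, 0, 0, 0]' --force 20

```text
time_s: 3.95
position: [0.5411, -0.236, 0.0365]
tool_rot: [[1.0, -0.0, 0.013], [-0.013, 0.0, 1.0], [-0.0, -1.0, 0.0]]
ft_force: [0.5, -0.3, -0.7]
grip_width: 0.044
```

Run:
```python
from h import *
o=env.observe();print(o["position"],o["grip_width"],o["time_s"],o["ft_force"])
im=env.get_image("wrist");cv2.imwrite("pics/w5.png",im[:,:,::-1])
im=env.get_image("scene");cv2.imwrite("pics/s5.png",cv2.convertScaleAbs(cv2.resize(im[85:165,170:270,::-1],None,fx=6,fy=6,interpolation=2),alpha=1.6,beta=10))
```

```text
[ 0.5411 -0.236   0.0365] 0.04404781671722892 3.95 [ 0.4696 -0.3415 -0.6893]
```

View pics/w5.png

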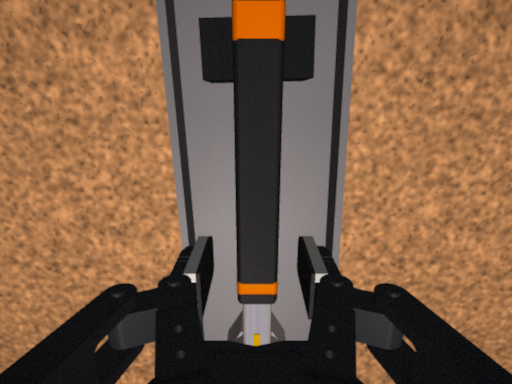

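View pics/s5.png

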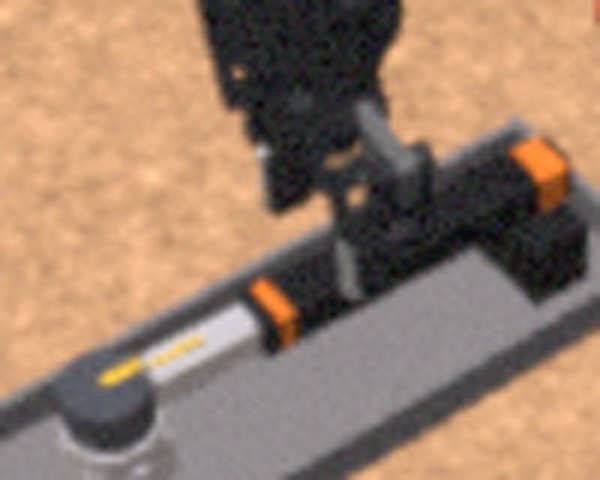

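The wrench is undisturbed: handle at (257,150), fingers on either side. I'll move to the marked grip point, 150 mm from the head, and close moderately.

>>> servo_tool --rows '[0.65, -0.02, 0.0005, 0, 0, 0, 0, 0.65, -0.02, 0.0005, -0.003, 0, 0, 0, 0.3, 0, 0, 0, 0, 0, 0, 0.2, 0, 0, 0, 0, 0, 0, 0.2, 0, 0, 0, 0, 0, 0]' --force 60

```text
time_s: 4.47
position: [0.5019, -0.2353, 0.0339]
tool_rot: [[1.0, 0.001, 0.013], [-0.013, -0.001, 1.0], [0.001, -1.0, -0.001]]
ft_force: [-0.3, -0.3, -0.6]
grip_width: 0.0198
```

>>> servo_tool --rows '[0.2, 0, 0, 0, 0, 0, 0]'

```text
time_s: 4.55
position: [0.502, -0.2353, 0.0338]
tool_rot: [[1.0, 0.001, 0.013], [-0.013, -0.001, 1.0], [0.001, -1.0, -0.001]]
ft_force: [0.1, 0.4, -0.4]
grip_width: 0.0168
```

Run:
```python
from h import *
o=env.observe();print(o["position"],o["grip_width"],o["time_s"],o["ft_force"])
im=env.get_image("wrist");cv2.imwrite("pics/w6.png",im[:,:,::-1])
```

```text
[ 0.502  -0.2353  0.0338] 0.016808353991573214 4.55 [ 0.1172  0.4109 -0.43  ]
```

View pics/w6.png

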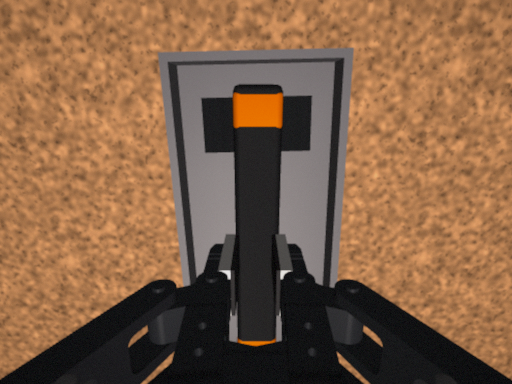

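The width followed the command (17 mm) and didn't stop at 24 mm. I'll test whether there is any hold with a firm close and a small lift.

>>> servo_tool --rows '[0.2, 0, 0, 0, 0, 0, 0, 0.2, 0, 0, 0.01, 0, 0, 0, 0.2, 0, 0, 0.01, 0, 0, 0, 0.2, 0, 0, 0, 0, 0, 0]' --force 60

```text
time_s: 4.93
position: [0.5023, -0.2357, 0.0561]
tool_rot: [[1.0, 0.003, 0.013], [-0.013, -0.003, 1.0], [0.003, -1.0, -0.002]]
ft_force: [0.6, 0.7, -0.1]
grip_width: 0.0172
```

Run:
```python
from h import *
o=env.observe();print(o["position"],o["grip_width"],o["time_s"],o["ft_force"],o["wrist_torque"])
im=env.get_image("wrist");cv2.imwrite("pics/w7.png",im[:,:,::-1])
im=env.get_image("scene");cv2.imwrite("pics/s7.png",cv2.convertScaleAbs(cv2.resize(im[85:165,170:270,::-1],None,fx=6,fy=6,interpolation=2),alpha=1.6,beta=10))
```

```text
[ 0.5023 -0.2357  0.0561] 0.017213797506401687 4.9333 [ 0.6333  0.7358 -0.0868] [0.0096 0.0015 0.0221]
```

View pics/w7.png

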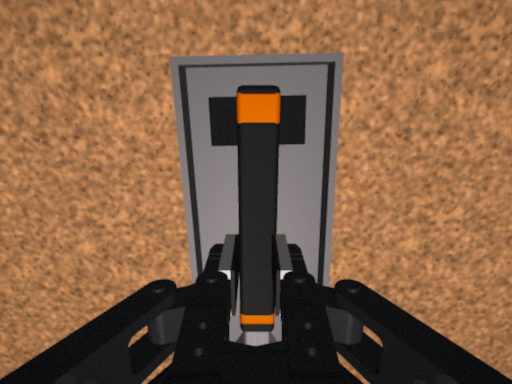

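View pics/s7.png

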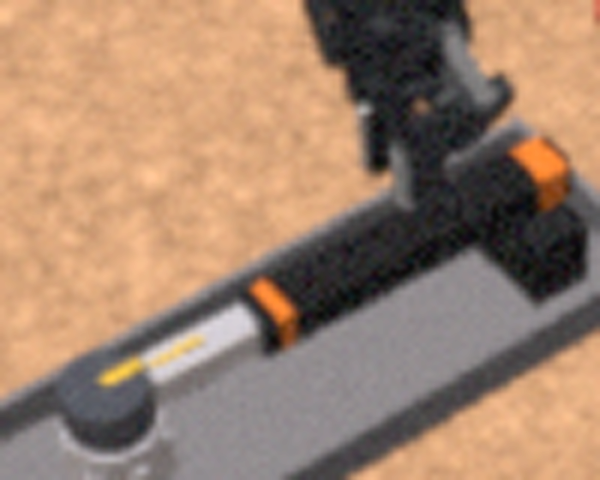

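The lift shows no contact at all: the wrench stayed, force is about 0, and the pads pass through the handle. I'll probe whether it's solid by raising, shutting the jaws and touching the handle's top from above.

>>> servo_tool --rows '[0.2, 0, 0, 0.03, 0, 0, 0, 0, 0, 0, 0, 0, 0, 0, 0, 0, 0, 0, 0, 0, 0, 0, 0, 0, -0.012, 0, 0, 0, 0, 0, 0, -0.005, 0, 0, 0, 0, 0, 0, 0, 0, 0, 0]' --force 60

```text
time_s: 5.53
position: [0.5002, -0.2343, 0.0648]
tool_rot: [[1.0, -0.003, 0.013], [-0.013, 0.002, 1.0], [-0.003, -1.0, 0.002]]
ft_force: [-0.7, 0.8, -0.9]
grip_width: -0.0
```

>>> servo_tool --rows '[0, 0, 0, -0.006, 0, 0, 0, 0, 0, 0, 0, 0, 0, 0]'

```text
time_s: 5.7
position: [0.5008, -0.2347, 0.0595]
tool_rot: [[1.0, -0.001, 0.013], [-0.013, 0.001, 1.0], [-0.001, -1.0, 0.001]]
ft_force: [-0.1, 1.1, -0.8]
grip_width: 0.0001
```

>>> servo_tool --rows '[0, 0, 0, -0.003, 0, 0, 0, 0, 0, 0, 0, 0, 0, 0]'

```text
time_s: 5.87
position: [0.501, -0.2349, 0.0572]
tool_rot: [[1.0, -0.0, 0.013], [-0.013, 0.0, 1.0], [-0.0, -1.0, 0.0]]
ft_force: [0.8, -0.9, -0.0]
grip_width: -0.0001
```

>>> servo_tool --rows '[0, 0, 0, -0.003, 0, 0, 0, 0, 0, 0, 0, 0, 0, 0]'

```text
time_s: 6.03
position: [0.501, -0.2349, 0.0542]
tool_rot: [[1.0, -0.0, 0.013], [-0.013, 0.0, 1.0], [-0.0, -1.0, 0.0]]
ft_force: [-0.9, 0.4, -0.6]
grip_width: 0.0002
```

>>> servo_tool --rows '[0, 0, 0, -0.004, 0, 0, 0, 0, 0, 0, -0.004, 0, 0, 0, 0, 0, 0, 0, 0, 0, 0]'

```text
time_s: 6.28
position: [0.5008, -0.2348, 0.0457]
tool_rot: [[1.0, -0.001, 0.013], [-0.013, 0.001, 1.0], [-0.001, -1.0, 0.001]]
ft_force: [-0.7, 0.9, -0.2]
grip_width: 0.0
```

Run:
```python
from h import *
o=env.observe();print(o["position"],o["grip_width"],o["time_s"],o["ft_force"],o["wrist_torque"])
im=env.get_image("scene");cv2.imwrite("pics/s8.png",cv2.convertScaleAbs(cv2.resize(im[85:165,170:270,::-1],None,fx=6,fy=6,interpolation=2),alpha=2.2,beta=20))
im=env.get_image("top");cv2.imwrite("pics/t8.png",im[:,:,::-1])
```

```text
[ 0.5008 -0.2348  0.0457] 2.6963229796741463e-05 6.2833 [-0.6649  0.859  -0.214 ] [ 0.0106 -0.0197 -0.0359]
```

View pics/s8.png

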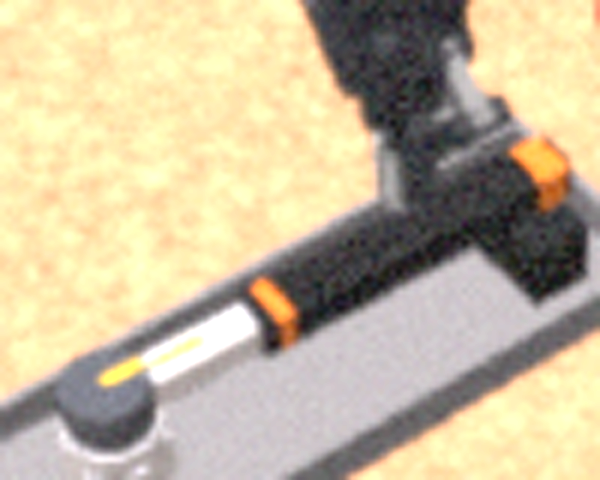

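View pics/t8.png

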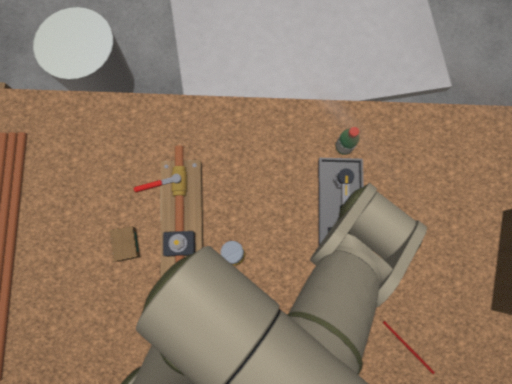

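Tips at z=0.046 are well inside the bar (0.040 to 0.062) and the force is still about 0, so the fingers don't feel the handle. I'll test the head instead, a 48 mm diameter cylinder: does it stop the jaws?

>>> servo_tool --rows '[1, 0, 0, 0.04, 0, 0, 0, 1, 0, 0, 0.035, 0, 0, 0, 1, 0.037, -0.0005, 0, 0, 0, 0, 1, 0.037, -0.0005, 0, 0, 0, 0, 1, 0.037, -0.0005, 0, 0, 0, 0, 1, 0.037, -0.0005, 0, 0, 0, 0, 1, 0, 0, -0.035, 0, 0, 0, 1, 0, 0, -0.03, 0, 0, 0, 1, 0, 0, -0.01, 0, 0, 0, 1, 0, 0, 0, 0, 0, 0]' --force 60

```text
time_s: 7.22
position: [0.6476, -0.2362, 0.0436]
tool_rot: [[1.0, -0.005, 0.013], [-0.013, 0.003, 1.0], [-0.005, -1.0, 0.003]]
ft_force: [-0.2, 1.3, -0.8]
grip_width: 0.0853
```

>>> servo_tool --rows '[0.45, 0, 0, 0, 0, 0, 0, 0.45, 0, 0, 0, 0, 0, 0, 0.45, 0, 0, 0, 0, 0, 0, 0.45, 0, 0, 0, 0, 0, 0, 0.45, 0, 0, 0, 0, 0, 0]'

```text
time_s: 7.63
position: [0.6494, -0.2373, 0.0478]
tool_rot: [[1.0, 0.001, 0.013], [-0.013, -0.001, 1.0], [0.001, -1.0, -0.001]]
ft_force: [0.2, -0.2, -0.4]
grip_width: 0.0384
```

Run:
```python
from h import *
o=env.observe();print(o["position"],o["grip_width"],o["time_s"],o["ft_force"],o["wrist_torque"])
im=env.get_image("wrist");cv2.imwrite("pics/w9.png",im[:,:,::-1])
im=env.get_image("scene");cv2.imwrite("pics/s9.png",cv2.convertScaleAbs(cv2.resize(im[85:185,150:270,::-1],None,fx=5,fy=5,interpolation=2),alpha=2.,beta=20))
```

```text
[ 0.6494 -0.2373  0.0478] 0.038420608336520716 7.6333 [ 0.1529 -0.2499 -0.4157] [-0.0226  0.0057 -0.0474]
```

View pics/w9.png

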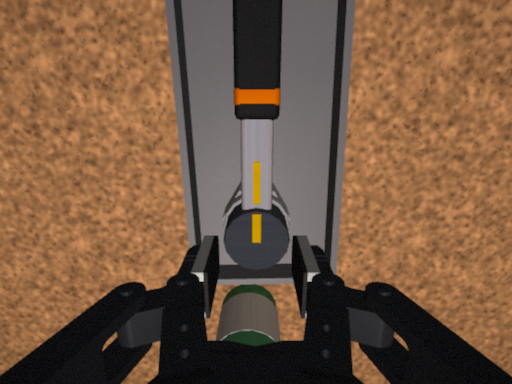

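View pics/s9.png

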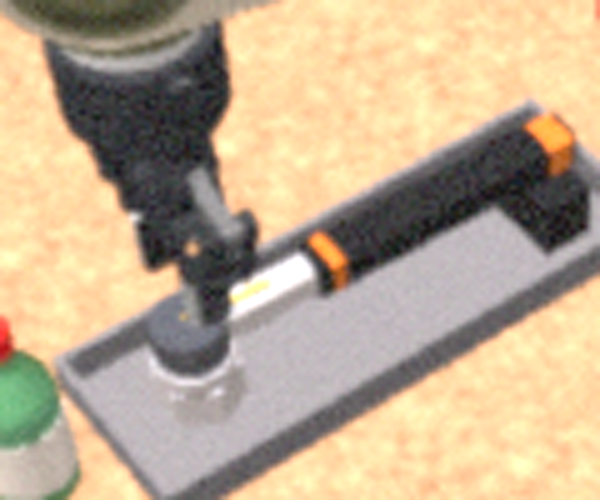

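The head's upper part is only about 38 mm wide here (65 px at (256,238)), so that was inconclusive. I'll close further.

>>> servo_tool --rows '[0.25, 0, 0, 0, 0, 0, 0, 0.25, 0, 0, 0, 0, 0, 0, 0.25, 0, 0, 0, 0, 0, 0, 0.25, 0, 0, 0, 0, 0, 0]' --force 40

```text
time_s: 8.07
position: [0.6491, -0.237, 0.0466]
tool_rot: [[1.0, -0.0, 0.013], [-0.013, 0.0, 1.0], [-0.0, -1.0, 0.0]]
ft_force: [-0.4, 0.1, 0.6]
grip_width: 0.0208
```

Run:
```python
from h import *
o=env.observe();print(o["position"],o["grip_width"],o["time_s"],o["ft_force"],o["wrist_torque"])
im=env.get_image("wrist");cv2.imwrite("pics/w10.png",im[:,:,::-1])
```

```text
[ 0.6491 -0.237   0.0466] 0.020757642867069083 8.0667 [-0.3889  0.0571  0.6081] [-0.0098 -0.0591  0.0073]
```

View pics/w10.png

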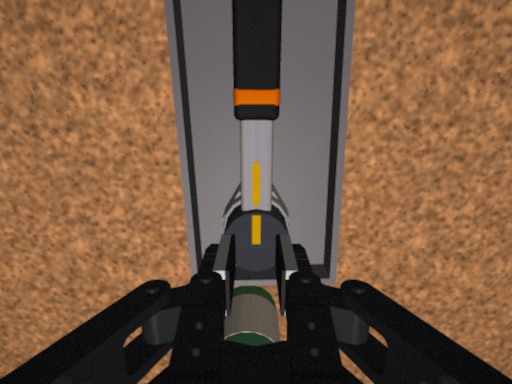

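The pads now overlap the head in the picture, so something disagrees. From the pad edge (row 234 shut, 248 open) and the scene view, the visible finger ends sit about 30-38 mm *behind* the reported TCP. If so, the tips were hovering above the wrench all along. A touch probe will settle it: I'll descend slowly onto the head's top (z=0.065).

>>> servo_tool --rows '[0.25, 0, 0, -0.004, 0, 0, 0, 0.25, 0, 0, 0, 0, 0, 0]'

```text
time_s: 8.28
position: [0.6488, -0.2368, 0.0417]
tool_rot: [[1.0, -0.001, 0.013], [-0.013, 0.001, 1.0], [-0.001, -1.0, 0.001]]
ft_force: [-1.7, -0.1, -0.5]
grip_width: 0.0215
```

>>> servo_tool --rows '[0.25, 0, 0, -0.004, 0, 0, 0, 0.25, 0, 0, 0, 0, 0, 0]'

```text
time_s: 8.45
position: [0.6488, -0.2368, 0.0376]
tool_rot: [[1.0, -0.001, 0.013], [-0.013, 0.001, 1.0], [-0.001, -1.0, 0.001]]
ft_force: [-0.3, 0.4, -0.0]
grip_width: 0.0214
```

>>> servo_tool --rows '[0.25, 0, 0, -0.004, 0, 0, 0, 0.25, 0, 0, 0, 0, 0, 0]'

```text
time_s: 8.62
position: [0.6488, -0.2369, 0.0337]
tool_rot: [[1.0, -0.001, 0.013], [-0.013, 0.001, 1.0], [-0.001, -1.0, 0.001]]
ft_force: [0.1, 0.6, -0.3]
grip_width: 0.0215
```

>>> servo_tool --rows '[0.25, 0, 0, -0.002, 0, 0, 0, 0.25, 0, 0, 0, 0, 0, 0]'

```text
time_s: 8.78
position: [0.649, -0.2369, 0.0322]
tool_rot: [[1.0, -0.0, 0.013], [-0.013, 0.0, 1.0], [-0.0, -1.0, 0.0]]
ft_force: [0.3, -0.5, -0.4]
grip_width: 0.0215
```

>>> servo_tool --rows '[0.25, 0, 0, -0.003, 0, 0, 0, 0.25, 0, 0, 0, 0, 0, 0]'

```text
time_s: 8.95
position: [0.6496, -0.2373, 0.0307]
tool_rot: [[1.0, 0.002, 0.013], [-0.013, -0.001, 1.0], [0.002, -1.0, -0.001]]
ft_force: [-1.5, 1.0, 7.5]
grip_width: 0.0215
```

>>> servo_tool --rows '[0.25, 0, 0, -0.002, 0, 0, 0, 0.25, 0, 0, 0, 0, 0, 0]'

```text
time_s: 9.12
position: [0.6497, -0.2373, 0.0307]
tool_rot: [[1.0, 0.003, 0.013], [-0.013, -0.002, 1.0], [0.003, -1.0, -0.002]]
ft_force: [-6.0, 1.7, 17.2]
grip_width: 0.0213
```

>>> servo_tool --rows '[0.25, 0, 0, -0.002, 0, 0, 0, 0.25, 0, 0, 0, 0, 0, 0]'

```text
time_s: 9.28
position: [0.6498, -0.2374, 0.0306]
tool_rot: [[1.0, 0.004, 0.012], [-0.012, -0.003, 1.0], [0.004, -1.0, -0.002]]
ft_force: [-10.4, 3.9, 28.8]
grip_width: 0.0214
```

Run:
```python
from h import *
o=env.observe();print(o["position"],o["grip_width"],o["time_s"],o["ft_force"],o["wrist_torque"])
im=env.get_image("wrist");cv2.imwrite("pics/w11.png",im[:,:,::-1])
im=env.get_image("scene");cv2.imwrite("pics/s11.png",cv2.convertScaleAbs(cv2.resize(im[85:185,150:270,::-1],None,fx=5,fy=5,interpolation=2),alpha=2.,beta=20))
```

```text
[ 0.6498 -0.2374  0.0306] 0.02140790682293557 9.2833 [-10.4252   3.9069  28.7765] [0.9095 1.7507 0.0491]
```

View pics/w11.png

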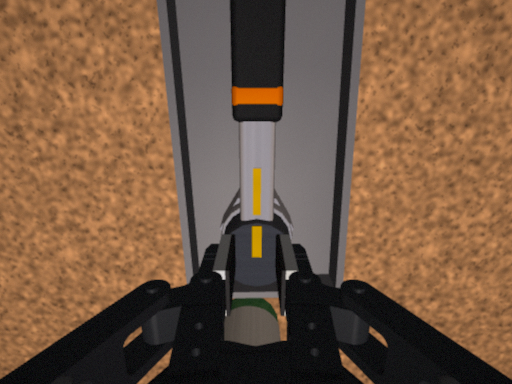

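View pics/s11.png

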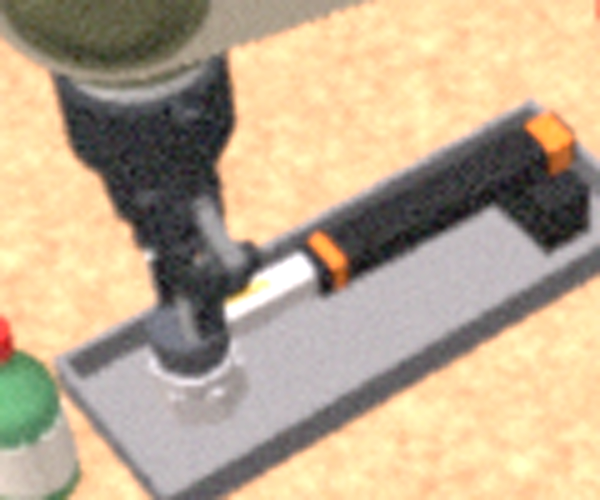

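Contact came at reported z=0.0307 on the head's top (z=0.065). So the real finger ends lie about 34 mm behind the reported TCP, against the description, and I'll correct for that. Back up, then to the handle at r≈0.12 m and down to reported z≈0.003.

>>> servo_tool --rows '[0.65, 0, 0, 0.04, 0, 0, 0, 0.65, -0.03, 0.0005, 0.02, 0, 0, 0, 0.65, -0.03, 0.0005, 0, 0, 0, 0, 0.65, -0.03, 0.0005, 0, 0, 0, 0, 0.65, -0.03, 0, 0, 0, 0, 0, 0.65, 0, 0, -0.03, 0, 0, 0, 0.65, 0, 0, -0.025, 0, 0, 0, 0.65, 0, 0, -0.015, 0, 0, 0, 0.65, 0, 0, 0, 0, 0, 0]' --force 60

```text
time_s: 10.13
position: [0.5276, -0.2346, 0.0128]
tool_rot: [[1.0, -0.004, 0.013], [-0.013, 0.003, 1.0], [-0.004, -1.0, 0.003]]
ft_force: [-0.8, 0.3, -0.3]
grip_width: 0.0555
```

Run:
```python
from h import *
o=env.observe();print(o["position"],o["grip_width"],o["time_s"],o["ft_force"],o["wrist_torque"])
im=env.get_image("wrist");cv2.imwrite("pics/w12.png",im[:,:,::-1])
```

```text
[ 0.5276 -0.2346  0.0128] 0.055536669529450834 10.1333 [-0.8271  0.3497 -0.3287] [ 0.001  -0.0083  0.0142]
```

View pics/w12.png

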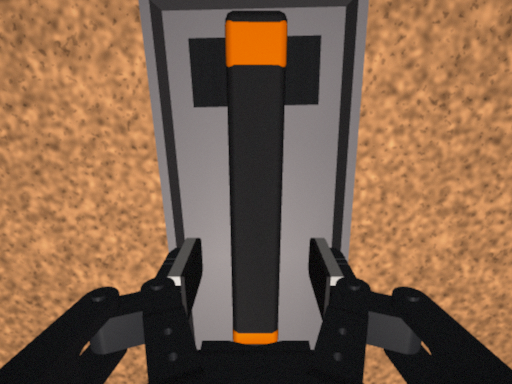

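The handle (columns 231-281) is centred between the jaws. Lower 10 mm and close.

>>> servo_tool --rows '[0.65, 0, 0, -0.01, 0, 0, 0, 0.65, 0, 0, 0, 0, 0, 0, 0, 0, 0, 0, 0, 0, 0, 0, 0, 0, 0, 0, 0, 0, 0, 0, 0, 0, 0, 0, 0, 0, 0, 0, 0, 0, 0, 0]' --force 100

```text
time_s: 10.68
position: [0.5295, -0.2357, 0.0066]
tool_rot: [[1.0, 0.001, 0.012], [-0.012, -0.001, 1.0], [0.001, -1.0, -0.001]]
ft_force: [-0.7, 0.9, 5.5]
grip_width: 0.0222
```

Gripped at 22 mm. Lift and check.

>>> servo_tool --rows '[0, 0, 0, 0.01, 0, 0, 0, 0, 0, 0, 0.02, 0, 0, 0, 0, 0, 0, 0.03, 0, 0, 0, 0, 0, 0, 0.03, 0, 0, 0, 0, 0, 0, 0, 0, 0, 0]' --force 110

```text
time_s: 11.1
position: [0.5313, -0.2369, 0.1016]
tool_rot: [[1.0, 0.008, 0.013], [-0.013, -0.006, 1.0], [0.008, -1.0, -0.006]]
ft_force: [0.7, -0.1, -2.0]
grip_width: 0.0217
```

Run:
```python
from h import *
o=env.observe();print(o["position"],o["grip_width"],o["time_s"],o["ft_force"],o["wrist_torque"])
im=env.get_image("wrist");cv2.imwrite("pics/w13.png",im[:,:,::-1])
im=env.get_image("scene");cv2.imwrite("pics/s13.png",cv2.convertScaleAbs(cv2.resize(im[65:185,150:280,::-1],None,fx=5,fy=5,interpolation=2),alpha=2.,beta=20))
```

```text
[ 0.5313 -0.2369  0.1016] 0.021730450023699447 11.1 [ 0.6618 -0.0775 -1.9518] [-0.0952  0.0498  0.0377]
```

View pics/w13.png

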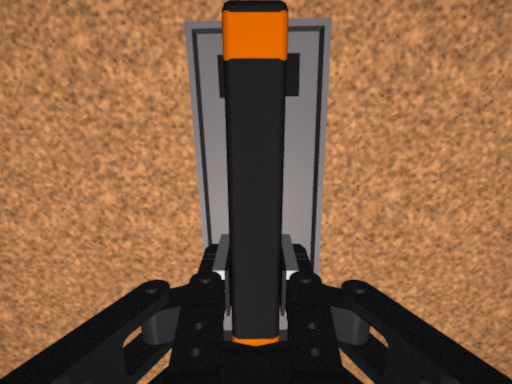

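View pics/s13.png

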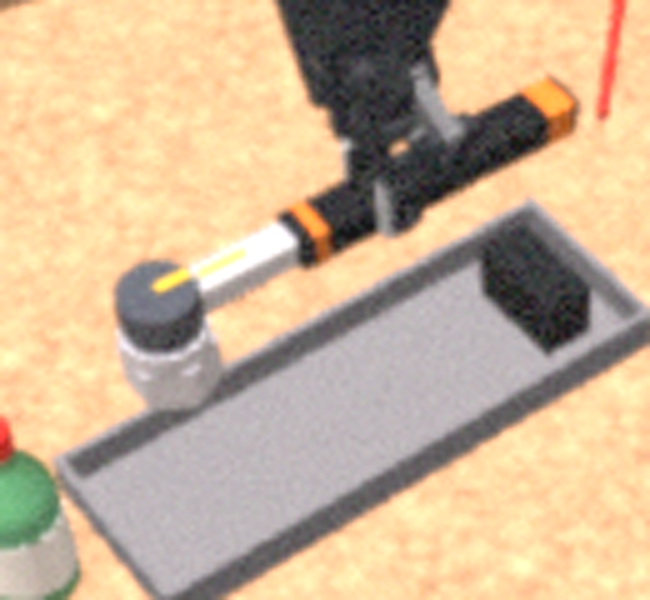

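The wrench hangs level in the grip. Now lift over the can's height and swing it to the bolt while turning -82°.

>>> servo_tool --rows '[0, 0, 0, 0.04, 0, 0, 0, 0, 0, 0, 0.04, 0, 0, 0, 0, -0.005, 0.037, 0.01, 0, 0, -5.9, 0, -0.005, 0.037, 0, 0, 0, -5.9, 0, -0.005, 0.037, 0, 0, 0, -5.9, 0, -0.005, 0.037, 0, 0, 0, -5.9, 0, -0.005, 0.037, 0, 0, 0, -5.9, 0, -0.005, 0.037, 0, 0, 0, -5.9, 0, -0.005, 0.037, 0, 0, 0, -5.9, 0, -0.005, 0.037, 0, 0, 0, -5.9]'

```text
time_s: 12.03
position: [0.4876, 0.0624, 0.1839]
tool_rot: [[0.666, -0.004, 0.746], [-0.746, 0.001, 0.666], [-0.003, -1.0, -0.002]]
ft_force: [0.9, 0.6, -2.3]
grip_width: 0.0218
```

>>> servo_tool --rows '[0, -0.005, 0.037, 0, 0, 0, -5.9, 0, -0.005, 0.037, 0, 0, 0, -5.9, 0, -0.005, 0.037, 0, 0, 0, -5.9, 0, -0.005, 0.037, 0, 0, 0, -5.9, 0, -0.005, 0.037, 0, 0, 0, -5.9, 0, -0.005, 0.035, 0, 0, 0, -5.8, 0, 0, 0, 0, 0, 0, 0, 0, 0, 0, 0, 0, 0]'

```text
$.rows: bad value
```

Run:
```python
from h import *
o=env.observe();print(o["position"],o["tool_rot"],o["grip_width"],o["time_s"],o["ft_force"],o["q"])
im=env.get_image("wrist");cv2.imwrite("pics/w14.png",im[:,:,::-1])
im=env.get_image("scene");cv2.imwrite("pics/s14.png",cv2.convertScaleAbs(cv2.resize(im[130:310,240:420,::-1],None,fx=3.3,fy=3.3,interpolation=2),alpha=1.5,beta=10))
im=env.get_image("top");cv2.imwrite("pics/t14.png",im[:,:,::-1])
```

```text
[0.4876 0.0624 0.1839] [[ 0.6659 -0.0038  0.746 ]
 [-0.746   0.0008  0.6659]
 [-0.0031 -1.     -0.0023]] 0.021844847550112477 12.0333 [ 0.8544  0.5891 -2.2794] [ -6.5545  16.6989  84.5098   0.0214  79.0131 -48.3116]
```

View pics/w14.png

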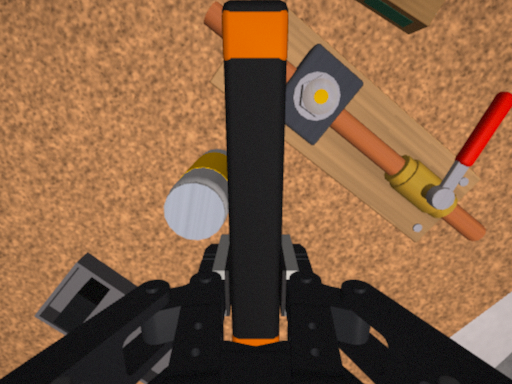

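View pics/s14.png

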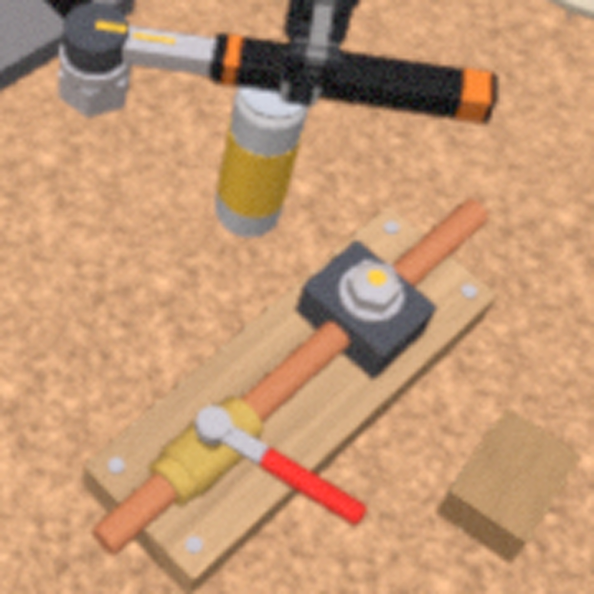

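View pics/t14.png

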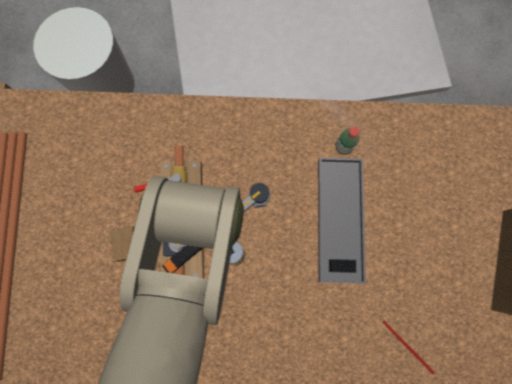

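Halfway there; the second call was refused because a number was missing. The picture shows the wrench still held, clear above the can. Carry on.

>>> servo_tool --rows '[0, -0.004, 0.036, 0, 0, 0, -5.8, 0, -0.004, 0.036, 0, 0, 0, -5.8, 0, -0.004, 0.036, 0, 0, 0, -5.8, 0, -0.004, 0.036, 0, 0, 0, -5.8, 0, -0.004, 0.036, 0, 0, 0, -5.8, 0, -0.004, 0.034, 0, 0, 0, -5.8, 0, 0, 0, 0, 0, 0, 0, 0, 0, 0, 0, 0, 0, 0]'

```text
time_s: 12.85
position: [0.4648, 0.2749, 0.1841]
tool_rot: [[0.129, -0.002, 0.992], [-0.992, -0.001, 0.129], [0.0, -1.0, -0.002]]
ft_force: [0.5, -0.0, -3.5]
grip_width: 0.0217
```

Run:
```python
from h import *
o=env.observe();print(o["position"],o["tool_rot"],o["grip_width"],o["time_s"],o["ft_force"],o["q"])
im=env.get_image("wrist");cv2.imwrite("pics/w15.png",im[:,:,::-1])
im=env.get_image("scene");cv2.imwrite("pics/s15.png",im[:,:,::-1]);cv2.imwrite("pics/s15z.png",cv2.convertScaleAbs(cv2.resize(im[170:310,270:420,::-1],None,fx=4,fy=4,interpolation=2),alpha=1.5,beta=10))
im=env.get_image("top");cv2.imwrite("pics/t15.png",im[:,:,::-1]);cv2.imwrite("pics/t15z.png",cv2.resize(im[135:285,100:250,::-1],None,fx=4,fy=4,interpolation=2))
```

```text
[0.4648 0.2749 0.1841] [[ 0.1294 -0.0022  0.9916]
 [-0.9916 -0.0008  0.1294]
 [ 0.0005 -1.     -0.0023]] 0.02166727553360559 12.85 [ 0.4557 -0.0043 -3.5049] [18.0388 21.4523 77.1727 -0.0029 81.5097 10.6018]
```

View pics/s15z.png

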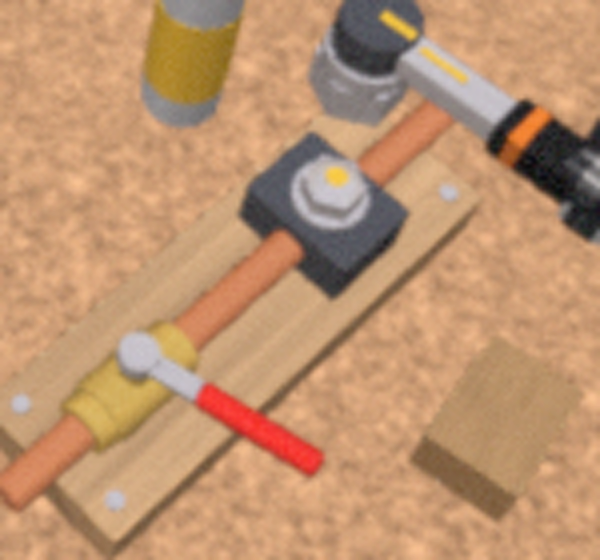

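View pics/t15z.png

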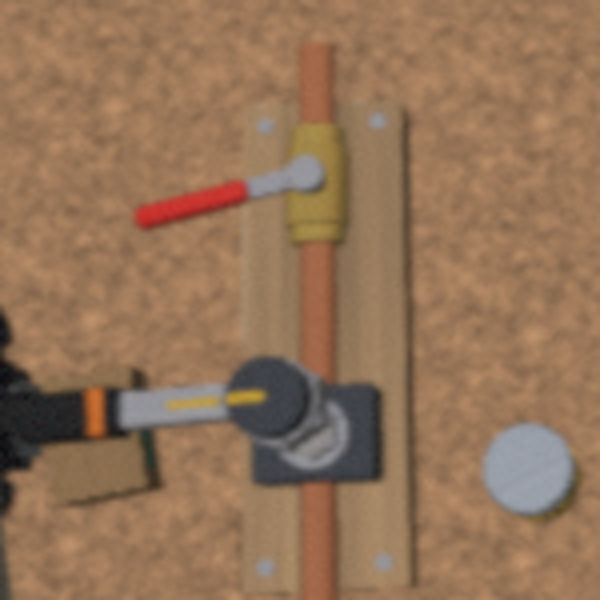

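Run:
```python
from h import *
a=(166.35,233.85);b=(364.6,178.3)
print(tri([ray("top",a),ray("scene",b)]))
for z in(.236,.2425,.249):print(z,onz("top",a,z),onz("scene",b,z))
# yellow mark ends
for nm,p in(("t",[(100+265/4-.4,135+396/4-.4),(100+170/4-.4,135+405/4-.4)]),):
    q=[onz("top",x,.2425) for x in p];d=q[0]-q[1];print(q,np.degrees(np.arctan2(d[1],d[0])))
p=[(270+383/4-.4,170+14/4-.4),(270+465/4-.4,170+80/4-.4)]
q=[onz("scene",x,.2425) for x in p];d=q[0]-q[1];print(q,np.degrees(np.arctan2(d[1],d[0])))
```

```text
[0.4821 0.1528 0.2276]
0.236 [0.4817 0.1504 0.236 ] [0.4875 0.1563 0.236 ]
0.2425 [0.4811 0.149  0.2425] [0.492  0.1587 0.2425]
0.249 [0.4805 0.1476 0.249 ] [0.4965 0.1611 0.249 ]
[array([0.4816, 0.15  , 0.2425]), array([0.4756, 0.1952, 0.2425])] -82.51339906365699
[array([0.4825, 0.1513, 0.2425]), array([0.4795, 0.1991, 0.2425])] -86.50297991247929
```

View pics/w15.png

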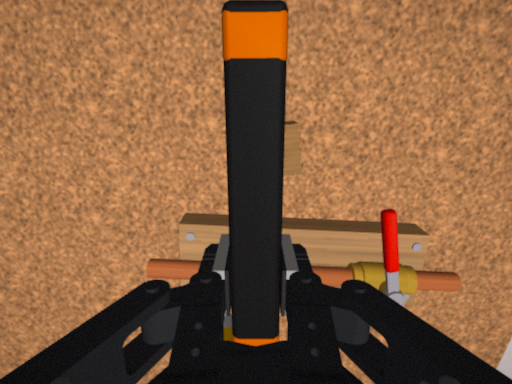

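Run:
```python
from h import *
im=cv2.imread("pics/s15.png");cv2.imwrite("pics/s15y.png",cv2.convertScaleAbs(cv2.resize(im[150:220,330:420],None,fx=7,fy=7,interpolation=2),alpha=1.7,beta=10))
for n,bx in(("top",(150,225,170,245)),("scene",(355,165,400,200))):
    im=cv2.imread(f"pics/{n[0]}15.png");h=cv2.cvtColor(im,cv2.COLOR_BGR2HSV)
    m=cv2.inRange(h,(20,110,100),(32,255,255));k=np.zeros_like(m);k[bx[1]:bx[3],bx[0]:bx[2]]=255;m&=k
    ys,xs=np.nonzero(m);print(n,sorted(zip(xs.tolist(),ys.tolist())))
```

```text
top [(150, 235), (151, 235), (152, 235), (153, 235), (157, 233), (157, 234), (157, 235), (158, 233), (158, 234), (158, 235), (159, 233), (159, 234), (159, 235), (160, 233), (160, 234), (160, 235), (161, 233), (161, 234), (161, 235), (162, 232), (162, 233), (162, 234), (162, 235), (163, 232), (163, 233), (163, 234), (163, 235), (164, 232), (164, 233), (164, 234), (164, 235), (165, 233), (165, 234)]
scene [(365, 173), (365, 174), (366, 173), (366, 174), (366, 175), (367, 173), (367, 174), (367, 175), (367, 176), (368, 174), (368, 175), (368, 176), (369, 174), (369, 175), (369, 176), (369, 177), (370, 175), (370, 176), (370, 177), (370, 178), (371, 176), (371, 177), (371, 178), (372, 177), (372, 178), (372, 179), (373, 177), (373, 178), (373, 179), (375, 182), (376, 182), (376, 183), (377, 183), (377, 184), (378, 184), (378, 185), (379, 184), (379, 185), (380, 185), (380, 186), (381, 186), (381, 187), (382, 186), (382, 187), (383, 187), (383, 188), (384, 188), (384, 189), (385, 188), (385, 189), (386, 189)]
```

View pics/s15y.png

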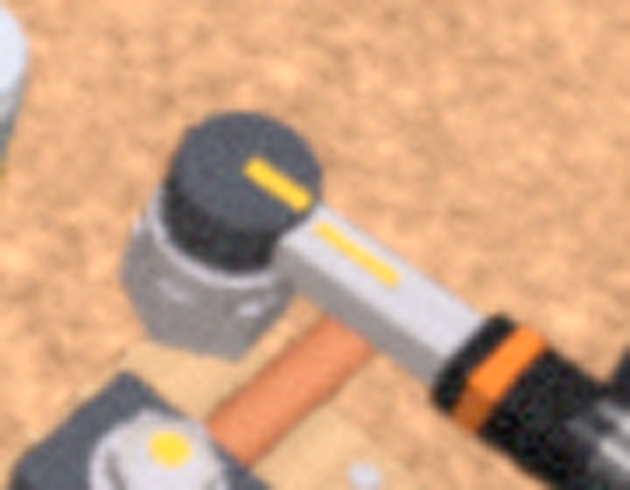

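Run:
```python
from h import *
a=(166.4,233.9);b=(364.7,173.9)
print(tri([ray("top",a),ray("scene",b)]))
for z in(.24,.2425,.245):print(z,onz("top",a,z),onz("scene",b,z))
# handle direction: orange band centre top & head
c=(100+95/4-.4,135+412/4-.4);e=(330+525/7-.4,150+345/7-.4)
print(tri([ray("top",c),ray("scene",e)]))
```

```text
[0.4814 0.15   0.2377]
0.24 [0.4813 0.1494 0.24  ] [0.4829 0.1509 0.24  ]
0.2425 [0.481  0.1489 0.2425] [0.4847 0.1519 0.2425]
0.245 [0.4808 0.1483 0.245 ] [0.4865 0.1528 0.245 ]
[0.47   0.2317 0.244 ]
```

The head top triangulates to (0.4815, 0.150, 0.238), level within 2°, at r≈0.126. It needs a shift of (-5, +7) mm to be over the bolt, so I'll correct while lowering to a hover and look again.

>>> servo_tool --rows '[0, -0.005, 0.007, -0.02, 0, 0, 0, 0, 0, 0, -0.02, 0, 0, 0, 0, 0, 0, -0.02, 0, 0, 0, 0, 0, 0, -0.01, 0, 0, 0, 0, 0, 0, 0, 0, 0, 0, 0, 0, 0, 0, 0, 0, 0]'

```text
time_s: 13.5
position: [0.4606, 0.2805, 0.1156]
tool_rot: [[0.125, -0.001, 0.992], [-0.992, -0.0, 0.125], [0.0, -1.0, -0.001]]
ft_force: [-0.5, 0.1, -2.7]
grip_width: 0.0214
```

Run:
```python
from h import *
o=env.observe();print(o["position"],o["tool_rot"][:,0],o["time_s"],o["ft_force"])
im=env.get_image("scene");cv2.imwrite("pics/s16.png",im[:,:,::-1]);cv2.imwrite("pics/s16z.png",cv2.convertScaleAbs(cv2.resize(im[170:240,320:420,::-1],None,fx=7,fy=7,interpolation=2),alpha=1.7,beta=10))
im=env.get_image("top");cv2.imwrite("pics/t16.png",im[:,:,::-1]);cv2.imwrite("pics/t16z.png",cv2.convertScaleAbs(cv2.resize(im[200:280,120:220,::-1],None,fx=7,fy=7,interpolation=2),alpha=1.7,beta=10))
```

```text
[0.4606 0.2805 0.1156] [ 0.1254 -0.9921  0.0002] 13.5 [-0.4503  0.0517 -2.6671]
```

View pics/s16z.png

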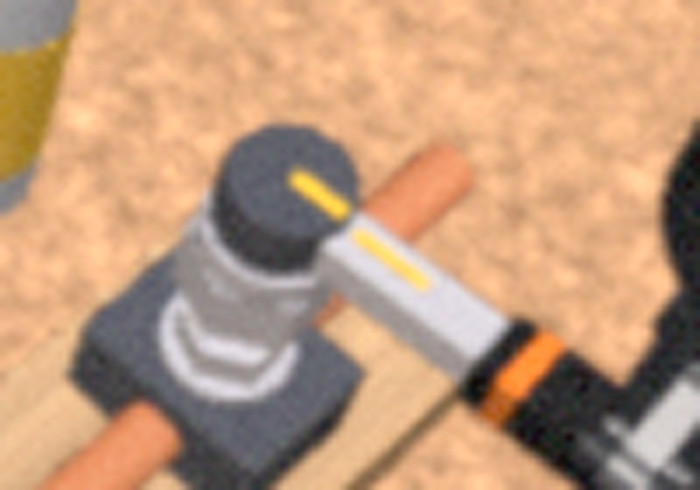

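View pics/t16z.png

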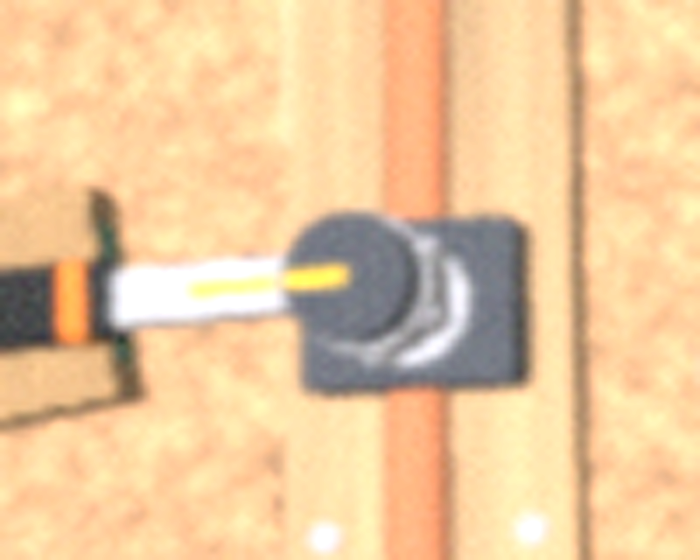

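Run:
```python
from h import *
a=(169.7,239.2);b=(360.6,195.0)
X=tri([ray("top",a),ray("scene",b)]);print(X)
for z in(X[2],.174):print(z,onz("top",a,z)-onz("top",(175.86,241.93),.098),onz("scene",b,z)-onz("scene",(353.88,213.41),.098))
```

```text
[0.477  0.1566 0.1703]
0.1702803191462445 [-0.     -0.0008  0.0723] [ 0.0014 -0.0007  0.0723]
0.174 [-0.0003 -0.0016  0.076 ] [0.0038 0.0005 0.076 ]
```

Head is over the bolt within about 1 mm. Lower to seat.

>>> servo_tool --rows '[0, 0, 0.001, -0.01, 0, 0, 0, 0, 0, 0, -0.008, 0, 0, 0, 0, 0, 0, 0, 0, 0, 0]'

```text
time_s: 13.85
position: [0.4594, 0.2821, 0.0959]
tool_rot: [[0.127, -0.003, 0.992], [-0.992, -0.001, 0.127], [0.001, -1.0, -0.003]]
ft_force: [-0.9, -0.5, -3.4]
grip_width: 0.0217
```

>>> servo_tool --rows '[0, 0, 0, -0.007, 0, 0, 0, 0, 0, 0, 0, 0, 0, 0]'

```text
time_s: 14.02
position: [0.4601, 0.2813, 0.0895]
tool_rot: [[0.127, -0.001, 0.992], [-0.992, -0.003, 0.127], [0.003, -1.0, -0.001]]
ft_force: [2.4, -5.6, -6.0]
grip_width: 0.0217
```

>>> servo_tool --rows '[0, 0, 0, -0.006, 0, 0, 0, 0, 0, 0, 0, 0, 0, 0]'

```text
time_s: 14.18
position: [0.4601, 0.2816, 0.0836]
tool_rot: [[0.127, -0.001, 0.992], [-0.992, -0.002, 0.127], [0.002, -1.0, -0.001]]
ft_force: [1.3, -6.4, -2.4]
grip_width: 0.0217
```

>>> servo_tool --rows '[0, 0, -0.0008, -0.002, 0, 0, 0, 0, 0, 0, 0, 0, 0, 0]'

```text
time_s: 14.35
position: [0.4601, 0.2814, 0.0822]
tool_rot: [[0.127, -0.0, 0.992], [-0.992, -0.0, 0.127], [0.0, -1.0, -0.0]]
ft_force: [1.7, -4.7, -3.9]
grip_width: 0.0221
```

>>> servo_tool --rows '[0, 0, 0, -0.002, 0, 0, 0, 0, 0, 0, 0, 0, 0, 0]'

```text
time_s: 14.52
position: [0.4603, 0.2818, 0.0809]
tool_rot: [[0.127, 0.001, 0.992], [-0.992, 0.0, 0.127], [-0.0, -1.0, 0.001]]
ft_force: [-0.1, -2.7, 3.2]
grip_width: 0.0219
```

Run:
```python
from h import *
o=env.observe();print(o["position"],o["tool_rot"][:,0],o["time_s"],o["ft_force"],o["wrist_torque"])
im=env.get_image("scene");cv2.imwrite("pics/s17.png",im[:,:,::-1]);cv2.imwrite("pics/s17z.png",cv2.convertScaleAbs(cv2.resize(im[170:240,320:420,::-1],None,fx=7,fy=7,interpolation=2),alpha=1.7,beta=10))
```

```text
[0.4603 0.2818 0.0809] [ 0.1266 -0.992  -0.0001] 14.5167 [-0.0803 -2.7398  3.1516] [-0.7407  0.0298 -0.1036]
```

View pics/s17z.png

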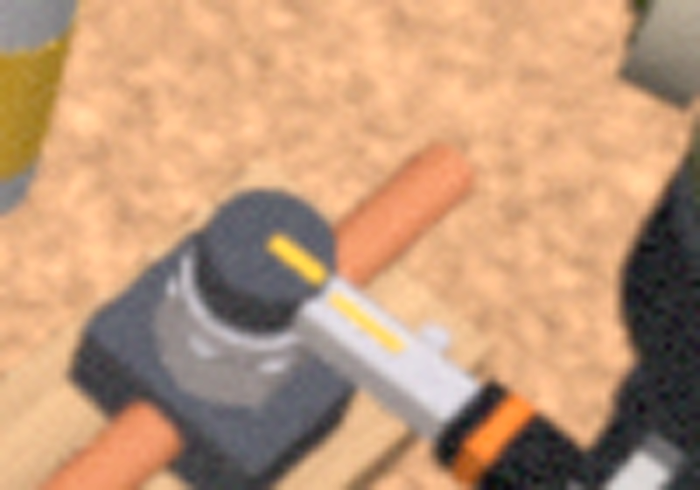

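The socket is down over the head (reported z 0.081, slight upward contact force). I'll work out arc steps about the bolt axis, and the torque to watch.

```bash
cat >> h.py <<'E'
B=np.array([.4768,.1576])
def st():
    o=env.observe();r=o["position"][:2]-B;F=o["ft_force"]
    az=np.degrees(np.arctan2(r[1],r[0]));yaw=np.degrees(np.arctan2(o["tool_rot"][1,0],o["tool_rot"][0,0]))
    T=r[0]*F[1]-r[1]*F[0]+o["wrist_torque"][2]
    print("t%.2f az %.2f yaw %.2f r %.4f z %.4f F"%(o["time_s"],az,yaw,np.hypot(*r),o["position"][2]),F,"tau",o["wrist_torque"],"T %.2f"%T)
E
python3 - <<'E'
from h import *
st()
p=lambda a:B+.1253*np.array([np.cos(np.radians(a)),np.sin(np.radians(a))])
for a in np.arange(97.5,25,-4): print(a,p(a),(p(a-4)-p(a))*1000)
E
```

```text
t14.57 az 97.58 yaw -82.72 r 0.1253 z 0.0810 F [ 0.4057 -2.5803  1.3812] tau [-0.6922 -0.0384 -0.0413] T -0.05
97.5 [0.4604 0.2818] [8.7055 0.8382]
93.5 [0.4692 0.2827] [8.7428 0.2289]
89.5 [0.4779 0.2829] [ 8.7375 -0.3815]
85.5 [0.4866 0.2825] [ 8.6896 -0.9901]
81.5 [0.4953 0.2815] [ 8.5994 -1.5938]
77.5 [0.5039 0.2799] [ 8.4672 -2.1898]
73.5 [0.5124 0.2777] [ 8.2939 -2.7751]
69.5 [0.5207 0.275 ] [ 8.0801 -3.3469]
65.5 [0.5288 0.2716] [ 7.8269 -3.9024]
61.5 [0.5366 0.2677] [ 7.5356 -4.4388]
57.5 [0.5441 0.2633] [ 7.2077 -4.9537]
53.5 [0.5513 0.2583] [ 6.8445 -5.4444]
49.5 [0.5582 0.2529] [ 6.4481 -5.9086]
45.5 [0.5646 0.247 ] [ 6.0202 -6.344 ]
41.5 [0.5706 0.2406] [ 5.563  -6.7485]
37.5 [0.5762 0.2339] [ 5.0787 -7.1201]
33.5 [0.5813 0.2268] [ 4.5697 -7.457 ]
29.5 [0.5859 0.2193] [ 4.0384 -7.7576]
25.5 [0.5899 0.2115] [ 3.4874 -8.0204]
```

>>> servo_tool --rows '[0, 0.0087, 0.0008, 0, 0, 0, -4, 0, 0.0087, 0.0002, 0, 0, 0, -4, 0, 0.0087, -0.0004, 0, 0, 0, -4, 0, 0.0087, -0.001, 0, 0, 0, -4, 0, 0, 0, 0, 0, 0, 0]'

```text
time_s: 14.98
position: [0.4954, 0.2802, 0.0804]
tool_rot: [[-0.156, -0.001, 0.988], [-0.988, -0.002, -0.156], [0.002, -1.0, -0.001]]
ft_force: [-2.7, -6.0, 2.3]
grip_width: 0.0217
```

```bash
python3 -c "
from h import *
st()"
```

```text
t14.98 az 81.36 yaw -98.97 r 0.1240 z 0.0804 F [-2.6682 -5.9514  2.3123] tau [-1.443   0.328  -0.0716] T 0.14
```

>>> servo_tool --rows '[0, 0.0086, -0.0016, 0, 0, 0, -4, 0, 0.0085, -0.0022, 0, 0, 0, -4, 0, 0, 0, 0, 0, 0, 0]'

```text
time_s: 15.23
position: [0.5123, 0.2764, 0.0804]
tool_rot: [[-0.292, -0.002, 0.956], [-0.956, -0.002, -0.292], [0.002, -1.0, -0.001]]
ft_force: [-2.2, -4.6, 1.0]
grip_width: 0.0217
```

```bash
python3 -c "
from h import *
st()"
```

```text
t15.23 az 73.36 yaw -106.97 r 0.1240 z 0.0804 F [-2.1598 -4.6482  0.9576] tau [-1.3638  0.5046 -0.0586] T 0.03
```

>>> servo_tool --rows '[0, 0.0083, -0.0028, 0, 0, 0, -4, 0, 0.0041, -0.0016, 0, 0, 0, -2]'

```text
time_s: 15.4
position: [0.524, 0.2721, 0.0804]
tool_rot: [[-0.389, -0.002, 0.921], [-0.921, -0.002, -0.389], [0.003, -1.0, -0.001]]
ft_force: [-3.9, -5.4, 1.4]
grip_width: 0.0219
```

```bash
python3 -c "
from h import *
st()
im=env.get_image('top');cv2.imwrite('pics/t18.png',cv2.resize(im[180:280,100:240,::-1],None,fx=5.5,fy=5.5,interpolation=2))
st()"
```

```text
t15.40 az 67.59 yaw -112.89 r 0.1239 z 0.0804 F [-3.9148 -5.4151  1.3933] tau [-1.2843  0.6979  0.2507] T 0.44
t15.45 az 67.40 yaw -112.99 r 0.1239 z 0.0804 F [-3.4774 -4.926   2.2755] tau [-1.1686  0.7172  0.053 ] T 0.22
```

View pics/t18.png

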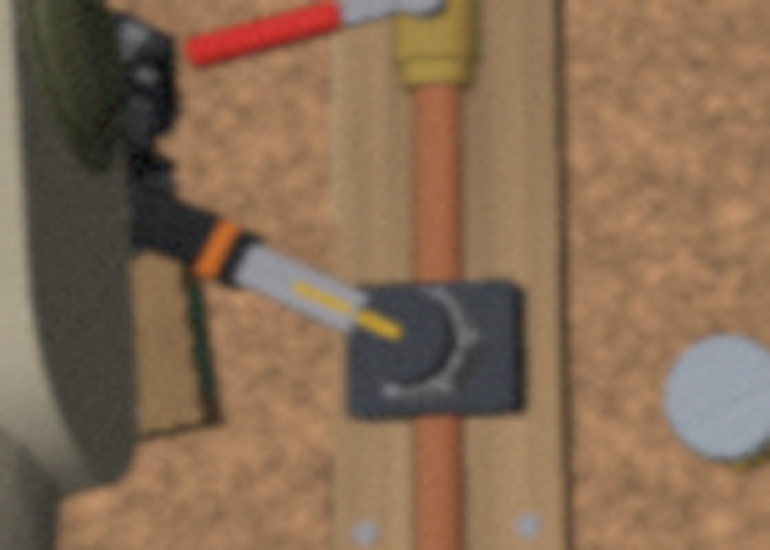

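Turning freely: T≈0.4 N m in motion, marks in line. Continue in small steps.

>>> servo_tool --rows '[0, 0.006, -0.0027, 0, 0, 0, -3, 0, 0.0059, -0.003, 0, 0, 0, -3]'

```text
time_s: 15.62
position: [0.5354, 0.2667, 0.0804]
tool_rot: [[-0.482, -0.003, 0.876], [-0.876, -0.002, -0.482], [0.003, -1.0, -0.001]]
ft_force: [-3.5, -5.4, 0.9]
grip_width: 0.0217
```

```bash
python3 -c "
from h import *
st()"
```

```text
t15.62 az 61.75 yaw -118.80 r 0.1238 z 0.0804 F [-3.5222 -5.396   0.9157] tau [-1.1799  0.8252  0.3105] T 0.38
```

Still just bolt friction (0.38). Next 4°.

>>> servo_tool --rows '[0, 0.0038, -0.0022, 0, 0, 0, -2, 0, 0.0037, -0.0023, 0, 0, 0, -2]'

```text
time_s: 15.78
position: [0.5425, 0.2625, 0.0803]
tool_rot: [[-0.541, -0.004, 0.841], [-0.841, -0.001, -0.541], [0.003, -1.0, -0.003]]
ft_force: [-6.0, -3.2, 1.7]
grip_width: 0.0216
```

```bash
python3 -c "
from h import *
st()"
```

```text
t15.78 az 57.95 yaw -122.76 r 0.1238 z 0.0803 F [-5.9808 -3.1826  1.6917] tau [-0.8159  1.2418  0.7305] T 1.15
```

T=1.15: the bolt is at its stop and the click joint is about to yield. Next, another 6°.

>>> servo_tool --rows '[0, 0.0036, -0.0024, 0, 0, 0, -2, 0, 0.0036, -0.0026, 0, 0, 0, -2, 0, 0.0035, -0.0027, 0, 0, 0, -2]'

```text
time_s: 16.03
position: [0.5529, 0.2552, 0.0803]
tool_rot: [[-0.625, -0.004, 0.78], [-0.78, -0.001, -0.625], [0.003, -1.0, -0.003]]
ft_force: [-5.9, -3.3, 1.3]
grip_width: 0.0219
```

```bash
python3 -c "
from h import *
st()"
```

```text
t16.03 az 52.04 yaw -128.71 r 0.1237 z 0.0803 F [-5.865  -3.3056  1.3432] tau [-0.6422  1.3134  0.9083] T 1.23
```

>>> servo_tool --rows '[0, 0.0034, -0.0028, 0, 0, 0, -2, 0, 0.0033, -0.0029, 0, 0, 0, -2, 0, 0.0032, -0.003, 0, 0, 0, -2, 0, 0, 0, 0, 0, 0, 0]'

```text
time_s: 16.37
position: [0.5628, 0.2465, 0.0802]
tool_rot: [[-0.704, -0.004, 0.71], [-0.71, -0.0, -0.704], [0.003, -1.0, -0.003]]
ft_force: [-6.5, 0.1, 1.7]
grip_width: 0.0216
```

```bash
python3 -c "
from h import *
st()
im=env.get_image('top');cv2.imwrite('pics/t19.png',cv2.resize(im[180:280,120:240,::-1],None,fx=6,fy=6,interpolation=2))
im=env.get_image('scene');cv2.imwrite('pics/s19.png',cv2.convertScaleAbs(cv2.resize(im[170:250,310:410,::-1],None,fx=7,fy=7,interpolation=2),alpha=1.7,beta=10))
st()"
```

```text
t16.37 az 45.95 yaw -134.74 r 0.1237 z 0.0802 F [-6.5294  0.1258  1.7319] tau [-0.2553  1.3965  0.8516] T 1.44
t16.47 az 46.13 yaw -134.61 r 0.1237 z 0.0803 F [-4.8652 -0.8681  1.4727] tau [-0.4297  1.3312  0.9481] T 1.31
```

View pics/t19.png

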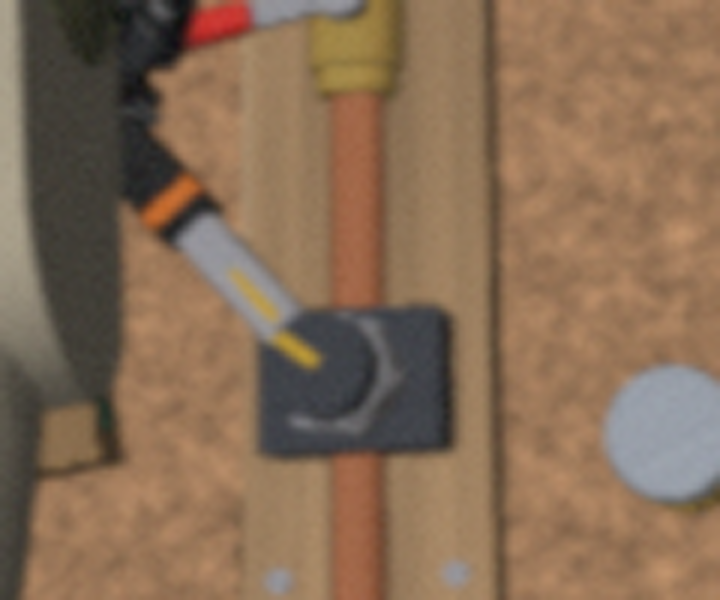

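View pics/s19.png

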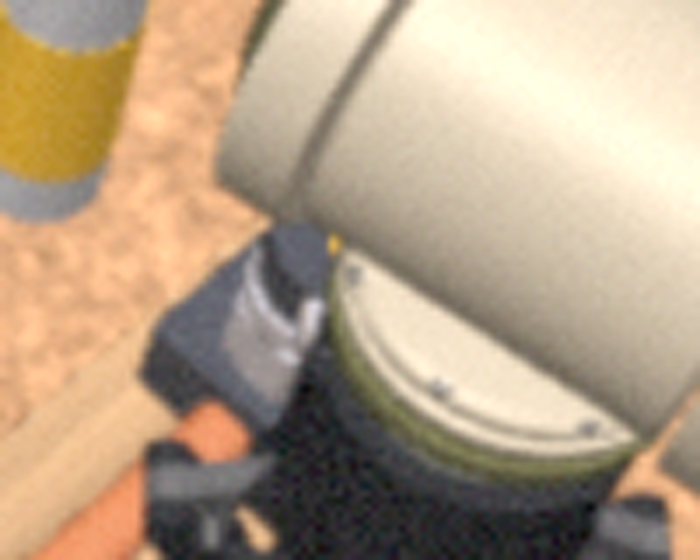

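The head mark points at az ≈56° and the handle mark at ≈46-47°, which gives a click of about 0.16-0.23. I'll add 2.5° for margin, still far below 0.42.

>>> servo_tool --rows '[0, 0.0038, -0.0039, 0, 0, 0, -2.5, 0, 0, 0, 0, 0, 0, 0]'

```text
time_s: 16.63
position: [0.5666, 0.2427, 0.0803]
tool_rot: [[-0.734, -0.004, 0.679], [-0.679, -0.0, -0.734], [0.003, -1.0, -0.003]]
ft_force: [-6.3, 0.2, 1.6]
grip_width: 0.0215
```

Run:
```python
from h import *
st()
im=env.get_image('top')
h=cv2.cvtColor(im,cv2.COLOR_RGB2HSV);m=cv2.inRange(h,(19,110,90),(33,255,255));k=np.zeros_like(m);k[215:250,145:180]=255;m&=k
n,l,s,c=cv2.connectedComponentsWithStats(m)
for i in range(1,n):
    ys,xs=np.nonzero(l==i);P=np.array([onz("top",(x,y),.14)[:2] for x,y in zip(xs,ys)])
    P0=P-P.mean(0);v=np.linalg.svd(P0)[2][0];print(s[i],c[i],P.mean(0),np.degrees(np.arctan2(v[1],v[0]))%180)
```

```text
t16.63 az 43.48 yaw -137.23 r 0.1237 z 0.0803 F [-6.2873  0.1934  1.602 ] tau [-0.1784  1.4314  0.8973] T 1.45
[160 225   1   1   1] [160. 225.] [0.5091 0.1869] 0.0
[161 227   5   5   9] [163.2222 229.2222] [0.5002 0.1791] 43.63517326664052
[166 235   7   6  23] [168.913  237.7826] [0.4821 0.1653] 56.885251696742486
```

The click reads 0.23 rad from the marks and 0.22 from torque, so it's tripped. Ease back to the middle of the play.

>>> servo_tool --rows '[0, -0.0059, 0.0065, 0, 0, 0, 4, 0, -0.0063, 0.0061, 0, 0, 0, 4, 0, -0.0067, 0.0057, 0, 0, 0, 4, 0, -0.0071, 0.0052, 0, 0, 0, 4, 0, -0.0074, 0.0047, 0, 0, 0, 4, 0, -0.0048, 0.0026, 0, 0, 0, 2.5, 0, 0, 0, 0, 0, 0, 0]'

```text
time_s: 17.27
position: [0.5273, 0.2708, 0.0797]
tool_rot: [[-0.415, -0.006, 0.91], [-0.91, -0.007, -0.415], [0.009, -1.0, -0.003]]
ft_force: [-6.4, -15.3, -0.0]
grip_width: 0.0218
```

Run:
```python
from h import *
st()
```

```text
t17.27 az 65.98 yaw -114.53 r 0.1240 z 0.0797 F [ -6.3806 -15.2886  -0.0127] tau [-2.8985  1.1938  0.2363] T 0.19
```

>>> servo_tool --rows '[0, -0.0006, -0.0014, 0, 0, 0, 0, 0, 0, 0, 0, 0, 0, 0]'

```text
time_s: 17.43
position: [0.5277, 0.2706, 0.0802]
tool_rot: [[-0.418, -0.004, 0.908], [-0.908, -0.003, -0.418], [0.005, -1.0, -0.003]]
ft_force: [-5.4, -8.8, 0.0]
grip_width: 0.0215
```

Run:
```python
from h import *
st()
```

```text
t17.43 az 65.75 yaw -114.70 r 0.1239 z 0.0802 F [-5.4093 -8.8164  0.0269] tau [-1.799   1.0009  0.1892] T 0.35
```

>>> servo_tool --rows '[0, -0.0008, -0.0013, 0, 0, 0, 0, 0, 0, 0, 0.006, 0, 0, 0, 0, 0, 0, 0.006, 0, 0, 0]'

```text
time_s: 17.68
position: [0.5254, 0.2681, 0.0896]
tool_rot: [[-0.418, -0.01, 0.908], [-0.908, -0.006, -0.418], [0.01, -1.0, -0.006]]
ft_force: [-6.9, -20.7, -21.3]
grip_width: 0.0214
```

Run:
```python
from h import *
st()
```

```text
t17.68 az 66.24 yaw -114.71 r 0.1207 z 0.0896 F [ -6.8986 -20.6798 -21.2594] tau [-2.4452  0.4966  0.4903] T 0.25
```

>>> servo_tool --rows '[0, 0, 0, 0, 0, 0, 0, 0, 0, 0, 0, 0, 0, 0]'

```text
time_s: 17.85
position: [0.5256, 0.268, 0.0896]
tool_rot: [[-0.418, -0.01, 0.908], [-0.908, -0.006, -0.418], [0.009, -1.0, -0.006]]
ft_force: [-5.7, -15.3, -15.7]
grip_width: 0.0219
```

Run:
```python
from h import *
st()
im=env.get_image('scene');cv2.imwrite('pics/s20.png',cv2.convertScaleAbs(cv2.resize(im[170:250,310:410,::-1],None,fx=7,fy=7,interpolation=2),alpha=1.7,beta=10))
```

```text
t17.85 az 66.15 yaw -114.73 r 0.1208 z 0.0896 F [ -5.7048 -15.2549 -15.7164] tau [-1.6846  0.5277  0.3985] T 0.28
```

View pics/s20.png

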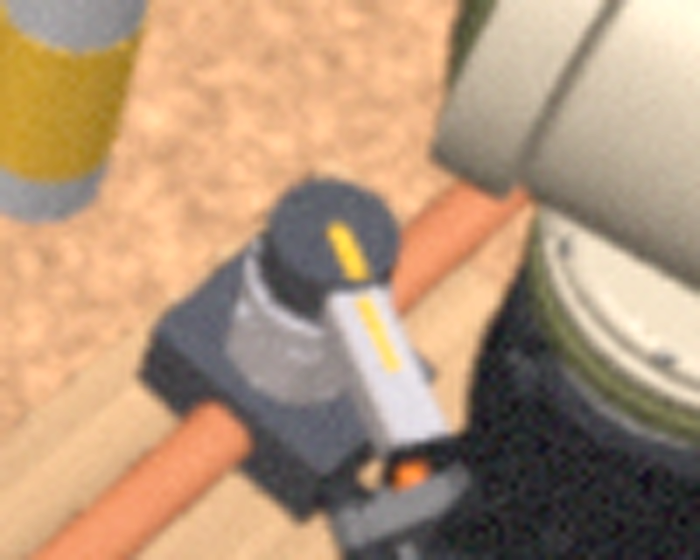

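The head stayed down and the handle pitched up about 4°, so the socket cocked and jammed (Fz -16 N, radial -16 N). I'll lower again, relieve it, then lift with the tool pitched so the head rises first.

>>> servo_tool --rows '[0, 0, 0, -0.005, 0, 0, 0, 0, 0, 0, -0.005, 0, 0, 0, 0, 0, 0, 0, 0, 0, 0]'

```text
time_s: 18.15
position: [0.5276, 0.2704, 0.0823]
tool_rot: [[-0.418, -0.003, 0.908], [-0.908, -0.001, -0.418], [0.002, -1.0, -0.002]]
ft_force: [-4.5, -4.3, 4.7]
grip_width: 0.0221
```

Run:
```python
from h import *
st();print(env.observe()["tool_rot"])
```

```text
t18.15 az 65.78 yaw -114.73 r 0.1237 z 0.0823 F [-4.5177 -4.3427  4.6927] tau [-1.2764  1.2789 -0.1563] T 0.13
[[-0.4184 -0.0028  0.9083]
 [-0.9083 -0.001  -0.4184]
 [ 0.002  -1.     -0.0021]]
```

>>> servo_tool --rows '[0, -0.0008, -0.0017, 0, -1.8, 0.8, 0, 0, 0, 0, 0, 0, 0, 0]'

```text
time_s: 18.32
position: [0.5269, 0.2693, 0.0818]
tool_rot: [[-0.418, -0.017, 0.908], [-0.908, -0.032, -0.418], [0.036, -0.999, -0.002]]
ft_force: [-3.3, -4.5, -5.7]
grip_width: 0.0216
```

Run:
```python
from h import *
st();print(env.observe()["tool_rot"])
```

```text
t18.32 az 65.86 yaw -114.73 r 0.1224 z 0.0818 F [-3.3496 -4.5046 -5.6673] tau [ 0.0652  0.3925 -0.0805] T 0.07
[[-0.418  -0.017   0.9083]
 [-0.9077 -0.0322 -0.4184]
 [ 0.0363 -0.9993 -0.002 ]]
```

The moment is relieved. Lift with a little more pitch.

>>> servo_tool --rows '[0, -0.0003, -0.0008, 0.003, -0.9, 0.4, 0, 0, 0, 0, 0.003, 0, 0, 0, 0, 0, 0, 0, 0, 0, 0]'

```text
time_s: 18.57
position: [0.5253, 0.2666, 0.0865]
tool_rot: [[-0.418, -0.028, 0.908], [-0.907, -0.05, -0.418], [0.057, -0.998, -0.004]]
ft_force: [-4.4, -9.7, -13.6]
grip_width: 0.0218
```

Run:
```python
from h import *
st()
im=env.get_image('scene');cv2.imwrite('pics/s21.png',cv2.convertScaleAbs(cv2.resize(im[170:250,310:410,::-1],None,fx=7,fy=7,interpolation=2),alpha=1.7,beta=10))
```

```text
t18.57 az 66.00 yaw -114.73 r 0.1193 z 0.0865 F [ -4.4468  -9.6886 -13.6199] tau [-0.7098  0.4068  0.0554] T 0.07
```

View pics/s21.png

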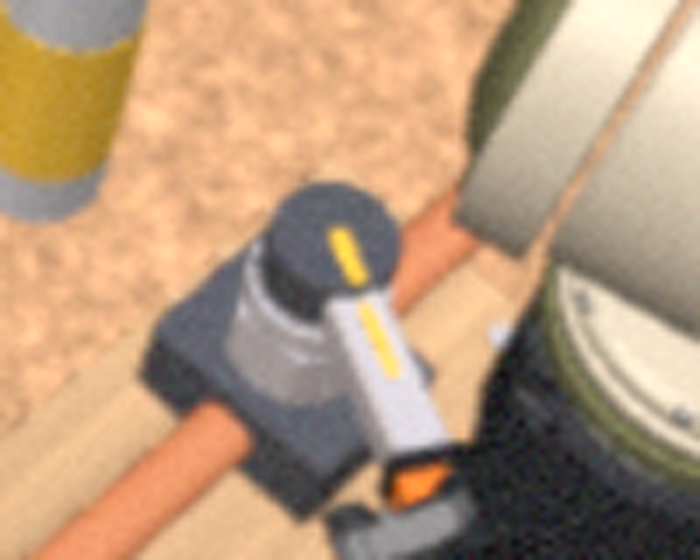

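The head hasn't risen: lifting by the handle self-locks the socket on the hexagon. Better to let go of the handle and lift straight up by the head instead. First level and lower, then open.

>>> servo_tool --rows '[0, 0.001, 0.0023, -0.005, 2.7, -1.2, 0, 0, 0, 0, 0, 0, 0, 0]'

```text
time_s: 18.78
position: [0.5279, 0.2703, 0.0835]
tool_rot: [[-0.419, -0.001, 0.908], [-0.908, 0.002, -0.419], [-0.001, -1.0, -0.002]]
ft_force: [-4.0, -1.2, -0.0]
grip_width: 0.022
```

>>> servo_tool --rows '[0.4, 0, 0, 0, 0, 0, 0, 1, 0, 0, 0, 0, 0, 0, 1, 0, 0, 0, 0, 0, 0, 1, 0, 0, 0, 0, 0, 0, 1, 0, 0, 0, 0, 0, 0]' --force 60

```text
time_s: 19.2
position: [0.5289, 0.2708, 0.0838]
tool_rot: [[-0.418, 0.001, 0.908], [-0.908, 0.0, -0.418], [-0.0, -1.0, 0.001]]
ft_force: [0.1, 0.0, 0.4]
grip_width: 0.0802
```

Run:
```python
from h import *
st();o=env.observe();print(o["tool_rot"],o["grip_width"])
im=env.get_image('scene');cv2.imwrite('pics/s22.png',cv2.convertScaleAbs(cv2.resize(im[170:250,310:410,::-1],None,fx=7,fy=7,interpolation=2),alpha=1.7,beta=10))
im=env.get_image('top');cv2.imwrite('pics/t22.png',cv2.resize(im[180:280,120:240,::-1],None,fx=6,fy=6,interpolation=2))
```

```text
t19.20 az 65.29 yaw -114.72 r 0.1246 z 0.0838 F [0.0525 0.0253 0.433 ] tau [0.018  0.0263 0.0257] T 0.02
[[-0.4182  0.0009  0.9084]
 [-0.9084  0.0001 -0.4182]
 [-0.0005 -1.      0.0007]] 0.08019742401794142
```

View pics/s22.png

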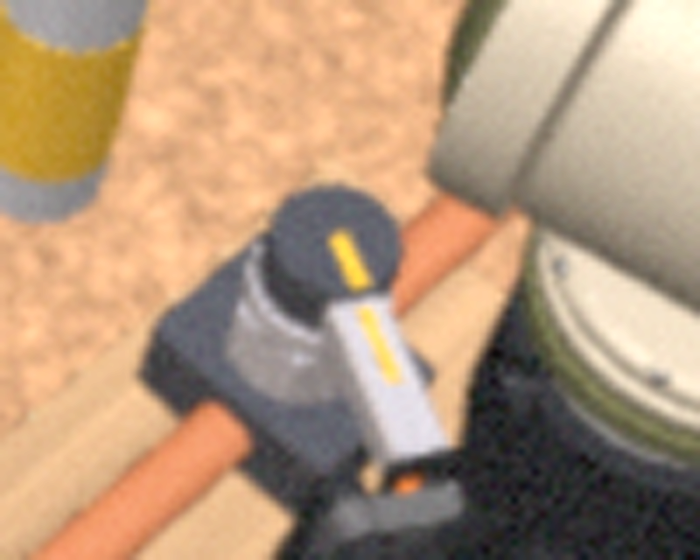

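View pics/t22.png

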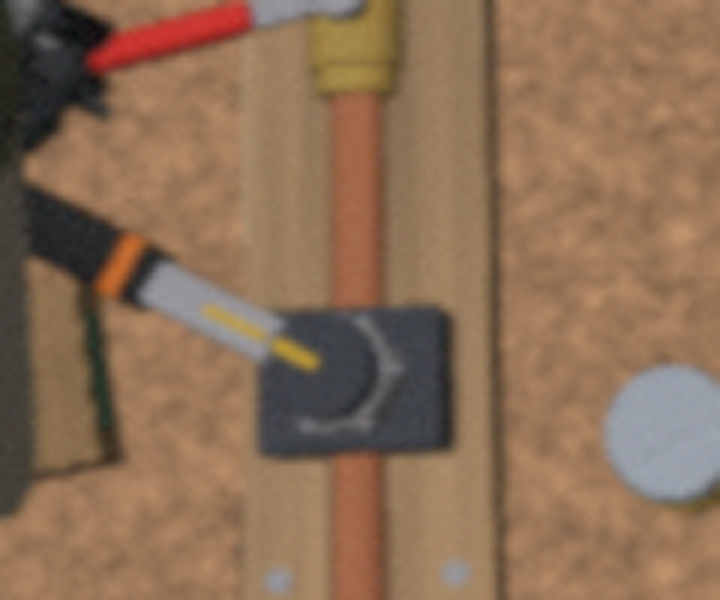

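Marks are in line, so the click is back at 0. Slide the open jaws along the handle to straddle the head.

>>> servo_tool --rows '[1, -0.013, -0.0283, 0, 0, 0, 0, 1, -0.013, -0.0283, 0, 0, 0, 0, 1, -0.013, -0.0283, 0, 0, 0, 0, 1, -0.013, -0.0283, 0, 0, 0, 0, 1, 0, 0, 0, 0, 0, 0]'

```text
time_s: 19.72
position: [0.4745, 0.1541, 0.0836]
tool_rot: [[-0.421, -0.002, 0.907], [-0.907, -0.001, -0.421], [0.002, -1.0, -0.001]]
ft_force: [0.9, -0.1, -0.1]
grip_width: 0.0851
```

Run:
```python
from h import *
o=env.observe();print(o["position"],o["ft_force"])
im=env.get_image('wrist');cv2.imwrite('pics/w23.png',im[:,:,::-1])
im=env.get_image('scene');cv2.imwrite('pics/s23.png',cv2.convertScaleAbs(cv2.resize(im[140:240,290:410,::-1],None,fx=6,fy=6,interpolation=2),alpha=1.7,beta=10))
```

```text
[0.4745 0.1541 0.0836] [ 0.9343 -0.1199 -0.0945]
```

View pics/w23.png

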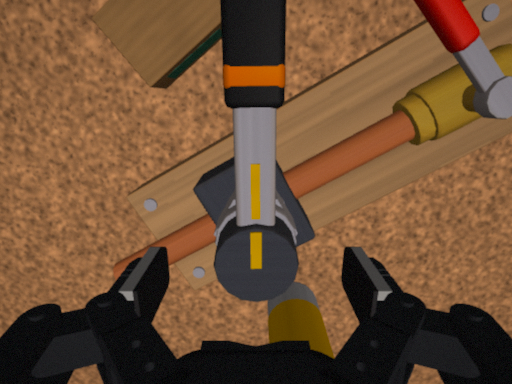

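View pics/s23.png

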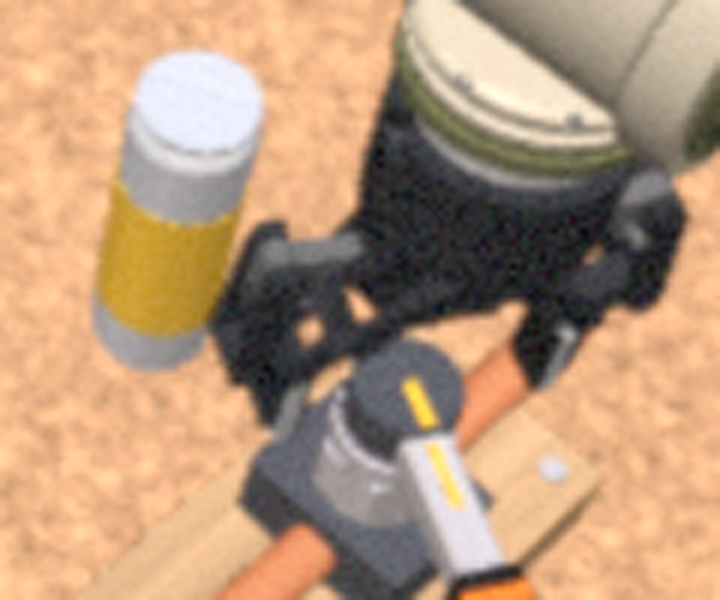

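The jaws straddle the head (centre (256,259)), but I overshot by about 5 mm. Back off and close on it.

>>> servo_tool --rows '[1, 0.0021, 0.0045, 0, 0, 0, 0, 0.3, 0, 0, 0, 0, 0, 0, 0.3, 0, 0, 0, 0, 0, 0, 0.3, 0, 0, 0, 0, 0, 0, 0.3, 0, 0, 0, 0, 0, 0, 0.3, 0, 0, 0, 0, 0, 0]' --force 60

```text
time_s: 20.32
position: [0.4788, 0.1623, 0.0837]
tool_rot: [[-0.418, 0.0, 0.909], [-0.909, 0.0, -0.418], [-0.001, -1.0, 0.0]]
ft_force: [-1.6, 2.0, 1.8]
grip_width: 0.0383
```

Gripped at 38 mm. Firm up and lift straight.

>>> servo_tool --rows '[0, 0, 0, 0, 0, 0, 0, 0, 0, 0, 0.003, 0, 0, 0, 0, 0, 0, 0.005, 0, 0, 0, 0, 0, 0, 0, 0, 0, 0]' --force 110

```text
time_s: 20.65
position: [0.4784, 0.1619, 0.0895]
tool_rot: [[-0.418, -0.002, 0.908], [-0.908, 0.0, -0.418], [0.001, -1.0, -0.002]]
ft_force: [6.3, 1.8, -20.3]
grip_width: 0.0368
```

Run:
```python
from h import *
st()
im=env.get_image('wrist');cv2.imwrite('pics/w24.png',im[:,:,::-1])
```

```text
t20.65 az 69.47 yaw -114.73 r 0.0046 z 0.0895 F [  6.2619   1.8449 -20.2866] tau [ 0.5278 -1.2033  0.1984] T 0.17
```

Run:
```python
from h import *
im=env.get_image('scene');cv2.imwrite('pics/s24.png',cv2.convertScaleAbs(cv2.resize(im[140:240,290:410,::-1],None,fx=6,fy=6,interpolation=2),alpha=1.7,beta=10))
st()
```

```text
t20.75 az 69.22 yaw -114.73 r 0.0046 z 0.0895 F [  7.5226   3.0375 -20.9751] tau [ 0.5    -1.3183  0.1973] T 0.17
```

View pics/s24.png

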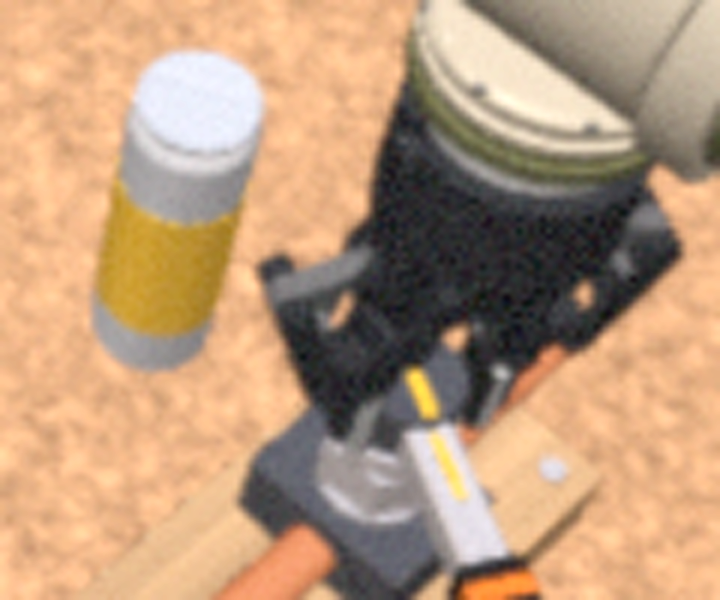

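View pics/w24.png

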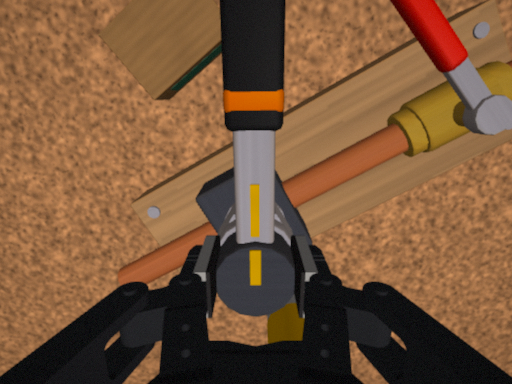

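The head has come up some 6 mm, but side load (Fx≈7 N, moment about -y) makes it bind. I'll comply with that load a little and keep lifting.

>>> servo_tool --rows '[0, 0.002, 0.0008, 0, 0.4, -1, 0, 0, 0, 0, 0.003, 0, 0, 0, 0, 0, 0, 0, 0, 0, 0]'

```text
time_s: 21.0
position: [0.479, 0.1625, 0.0936]
tool_rot: [[-0.418, 0.013, 0.908], [-0.908, 0.007, -0.418], [-0.012, -1.0, 0.009]]
ft_force: [-3.8, 1.4, -14.4]
grip_width: 0.0367
```

Run:
```python
from h import *
st()
```

```text
t21.00 az 66.05 yaw -114.73 r 0.0054 z 0.0936 F [ -3.8012   1.3943 -14.4342] tau [0.1856 0.6387 0.0751] T 0.10
```

>>> servo_tool --rows '[0, -0.0007, 0, 0.003, 0, 0.3, 0, 0, 0, 0, 0.004, 0, 0, 0, 0, 0, 0, 0, 0, 0, 0]'

```text
time_s: 21.25
position: [0.4815, 0.1626, 0.1037]
tool_rot: [[-0.418, 0.017, 0.908], [-0.908, 0.007, -0.419], [-0.014, -1.0, 0.013]]
ft_force: [-0.4, 0.0, -2.9]
grip_width: 0.0365
```

Run:
```python
from h import *
st()
im=env.get_image('scene');cv2.imwrite('pics/s25.png',cv2.convertScaleAbs(cv2.resize(im[140:240,290:410,::-1],None,fx=6,fy=6,interpolation=2),alpha=1.7,beta=10))
```

```text
t21.25 az 46.57 yaw -114.73 r 0.0069 z 0.1037 F [-0.3936  0.0007 -2.9141] tau [-0.086   0.1553 -0.0406] T -0.04
```

View pics/s25.png

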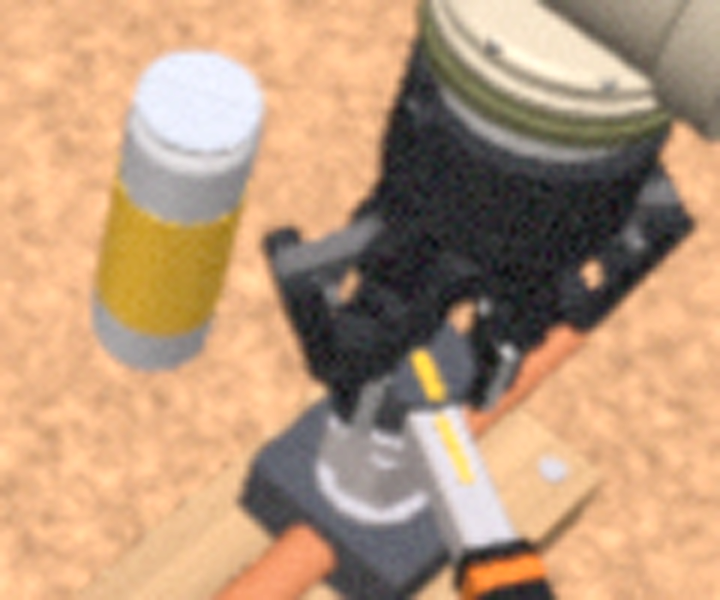

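Free: only the wrench's 3 N weight remains. Raise.

>>> servo_tool --rows '[0, -0.001, 0, 0.01, -0.4, 0.7, 0, 0, 0, 0, 0.025, 0, 0, 0, 0, 0, 0, 0.035, 0, 0, 0, 0, 0, 0, 0.03, 0, 0, 0, 0, 0, 0, 0.01, 0, 0, 0, 0, 0, 0, 0, 0, 0, 0]'

```text
time_s: 21.8
position: [0.4805, 0.1627, 0.2152]
tool_rot: [[-0.418, 0.008, 0.908], [-0.908, 0.001, -0.418], [-0.004, -1.0, 0.007]]
ft_force: [-0.0, 0.3, -4.1]
grip_width: 0.0364
```

Run:
```python
from h import *
o=env.observe();print(o["position"],o["tool_rot"],o["ft_force"],o["wrist_torque"],o["q"],o["time_s"])
im=env.get_image('wrist');cv2.imwrite('pics/w26.png',im[:,:,::-1])
im=env.get_image('scene');cv2.imwrite('pics/s26.png',im[:,:,::-1]);cv2.imwrite('pics/s26z.png',cv2.convertScaleAbs(cv2.resize(im[120:240,290:430,::-1],None,fx=5.5,fy=5.,interpolation=2),alpha=1.7,beta=10))
```

```text
[0.4805 0.1627 0.2152] [[-0.4185  0.0079  0.9082]
 [-0.9082  0.0006 -0.4185]
 [-0.0038 -1.      0.0069]] [-0.0154  0.3226 -4.0828] [-0.1215  0.0971  0.0429] [ 5.3166 16.5264 79.3598 -0.0096 83.6612 30.0571] 21.8
```

View pics/w26.png

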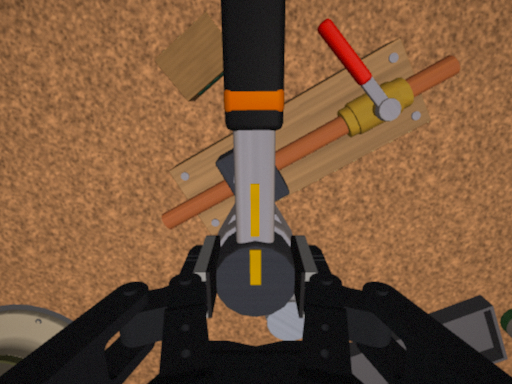

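View pics/s26z.png

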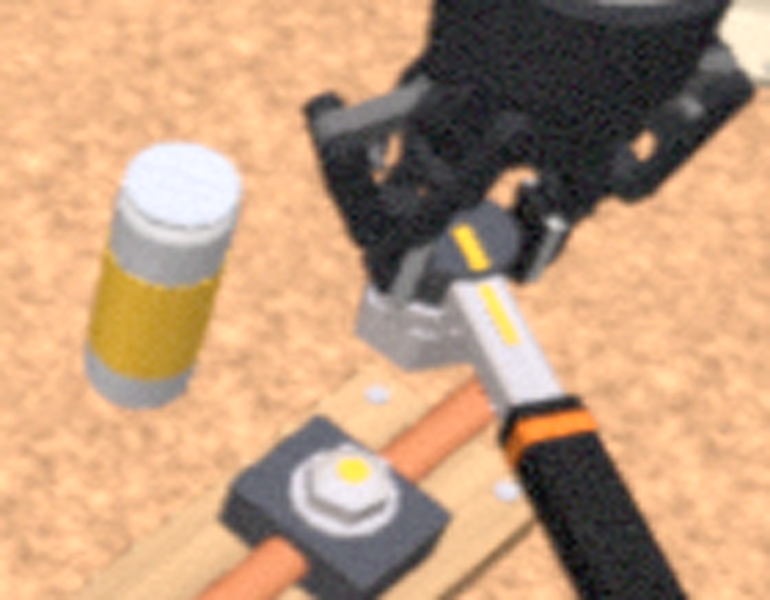

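The wrench is off the bolt, held by its head, marks in line. Now swing it +115° and carry it back over the case.

>>> servo_tool --rows '[0, 0.0098, -0.0233, 0, 0, 0, 6.75, 0, 0.0098, -0.0233, 0, 0, 0, 6.75, 0, 0.0098, -0.0233, 0, 0, 0, 6.75, 0, 0.0098, -0.0233, 0, 0, 0, 6.75, 0, 0.0098, -0.0233, 0, 0, 0, 6.75, 0, 0.0098, -0.0233, 0, 0, 0, 6.75, 0, 0.0098, -0.0233, 0, 0, 0, 6.75, 0, 0.0098, -0.0233, 0, 0, 0, 6.75, 0, 0.0098, -0.0233, 0, 0, 0, 6.75, 0, 0.0098, -0.0233, 0, 0, 0, 6.75]'

```text
time_s: 22.73
position: [0.5769, -0.0716, 0.2098]
tool_rot: [[0.683, -0.002, 0.73], [-0.73, 0.001, 0.683], [-0.002, -1.0, -0.001]]
ft_force: [-0.2, 0.7, -3.3]
grip_width: 0.0368
```

>>> servo_tool --rows '[0, 0.0098, -0.0233, 0, 0, 0, 6.75, 0, 0.0098, -0.0233, 0, 0, 0, 6.75, 0, 0.0098, -0.0233, 0, 0, 0, 6.75, 0, 0.0098, -0.0233, 0, 0, 0, 6.75, 0, 0.0098, -0.0233, 0, 0, 0, 6.75, 0, 0.0098, -0.0233, 0, 0, 0, 6.75, 0, 0.0098, -0.0233, 0, 0, 0, 6.75, 0, 0, 0, 0, 0, 0, 0, 0, 0, 0, 0, 0, 0, 0]'

```text
time_s: 23.48
position: [0.6453, -0.2345, 0.2087]
tool_rot: [[1.0, -0.003, 0.002], [-0.002, 0.002, 1.0], [-0.003, -1.0, 0.002]]
ft_force: [0.0, 0.2, -3.0]
grip_width: 0.0365
```

Run:
```python
from h import *
o=env.observe();print(o["position"],o["tool_rot"],o["ft_force"],o["wrist_torque"],o["q"],o["time_s"])
im=env.get_image('wrist');cv2.imwrite('pics/w27.png',im[:,:,::-1])
im=env.get_image('scene');cv2.imwrite('pics/s27.png',im[:,:,::-1]);cv2.imwrite('pics/s27z.png',cv2.convertScaleAbs(cv2.resize(im[40:200,130:290,::-1],None,fx=3.7,fy=3.7,interpolation=2),alpha=1.7,beta=10))
```

```text
[ 0.6453 -0.2345  0.2087] [[ 1.     -0.0032  0.0018]
 [-0.0018  0.002   1.    ]
 [-0.0032 -1.      0.002 ]] [ 0.0188  0.2409 -2.9543] [ 0.0284 -0.1538 -0.0337] [ -29.8324   36.2304   47.3649    0.01     96.6189 -119.7288] 23.4833
```

View pics/w27.png

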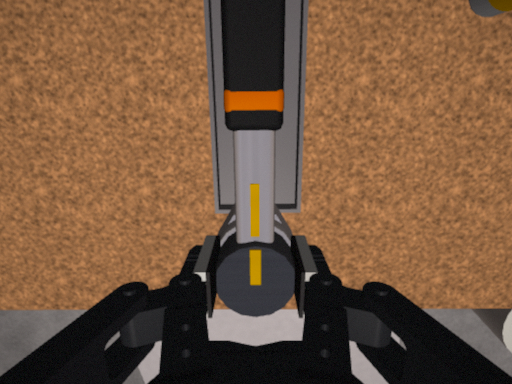

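View pics/s27z.png

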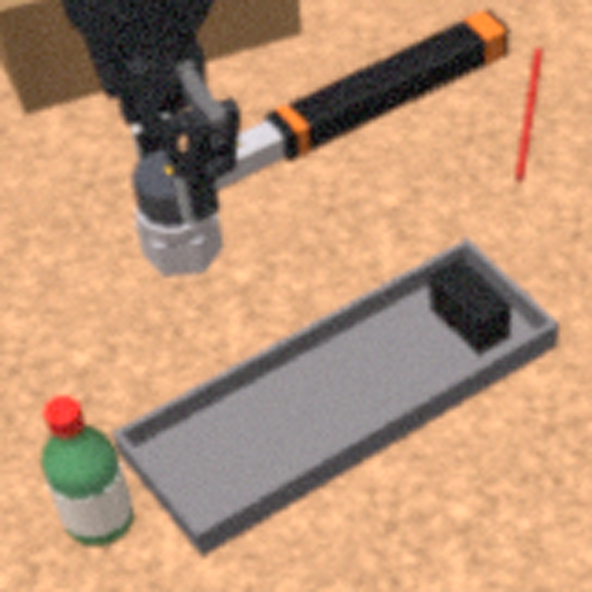

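The wrench is level above the case, pointing the right way. Lower it.

>>> servo_tool --rows '[0, 0.002, 0.001, -0.035, 0, 0, 0, 0, 0, 0, -0.035, 0, 0, 0, 0, 0, 0, -0.035, 0, 0, 0, 0, 0, 0, -0.035, 0, 0, 0, 0, 0, 0, -0.03, 0, 0, 0, 0, 0, 0, -0.01, 0, 0, 0, 0, 0, 0, 0, 0, 0, 0]'

```text
time_s: 24.17
position: [0.6462, -0.231, 0.029]
tool_rot: [[1.0, -0.005, -0.001], [0.001, 0.003, 1.0], [-0.005, -1.0, 0.003]]
ft_force: [-0.1, -0.5, -3.2]
grip_width: 0.0368
```

Run:
```python
from h import *
o=env.observe();print(o["position"],o["ft_force"],o["wrist_torque"],o["time_s"])
im=env.get_image('scene');cv2.imwrite('pics/s28.png',im[:,:,::-1]);cv2.imwrite('pics/s28z.png',cv2.convertScaleAbs(cv2.resize(im[80:200,140:290,::-1],None,fx=5,fy=5,interpolation=2),alpha=1.7,beta=10))
```

```text
[ 0.6462 -0.231   0.029 ] [-0.071  -0.5332 -3.2338] [-0.0161 -0.1132  0.0371] 24.1667
```

View pics/s28z.png

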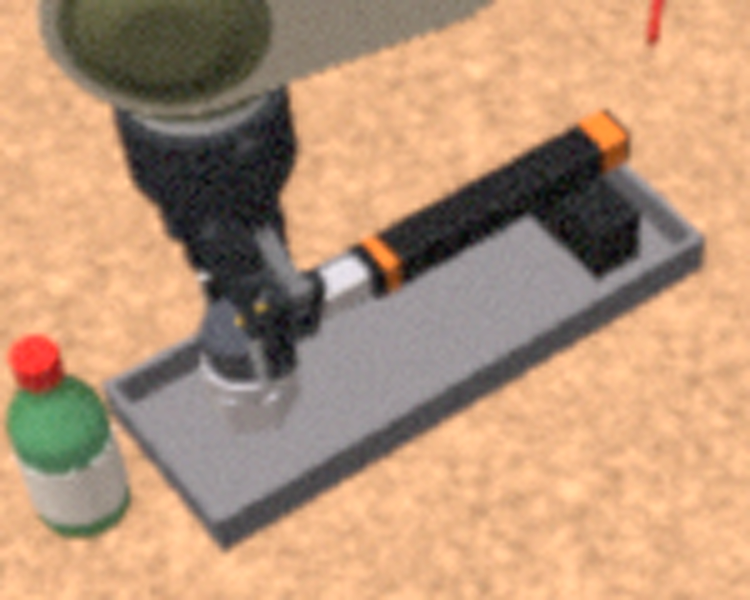

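Over its place and about 15-20 mm up. Ease down to contact.

>>> servo_tool --rows '[0, 0, -0.002, -0.008, 0, 0, 0, 0, 0, 0, -0.005, 0, 0, 0, 0, 0, 0, 0, 0, 0, 0]'

```text
time_s: 24.47
position: [0.6476, -0.2346, 0.0188]
tool_rot: [[1.0, 0.0, -0.0], [0.0, -0.0, 1.0], [0.0, -1.0, -0.0]]
ft_force: [-0.5, 0.5, -3.4]
grip_width: 0.0369
```

>>> servo_tool --rows '[0, 0, 0, -0.004, 0, 0, 0, 0, 0, 0, 0, 0, 0, 0]'

```text
time_s: 24.63
position: [0.6475, -0.2345, 0.0145]
tool_rot: [[1.0, 0.0, -0.0], [0.0, -0.0, 1.0], [0.0, -1.0, -0.0]]
ft_force: [0.2, 0.4, -3.4]
grip_width: 0.0368
```

>>> servo_tool --rows '[0, 0, 0, -0.003, 0, 0, 0, 0, 0, 0, 0, 0, 0, 0]'

```text
time_s: 24.8
position: [0.6474, -0.2344, 0.0113]
tool_rot: [[1.0, -0.0, -0.0], [0.0, 0.0, 1.0], [-0.0, -1.0, 0.0]]
ft_force: [0.1, -0.1, -4.8]
grip_width: 0.0366
```

>>> servo_tool --rows '[0, 0, 0, -0.002, 0, 0, 0, 0, 0, 0, 0, 0, 0, 0]'

```text
time_s: 24.97
position: [0.6475, -0.2345, 0.0093]
tool_rot: [[1.0, -0.0, -0.0], [0.0, 0.0, 1.0], [-0.0, -1.0, 0.0]]
ft_force: [-0.5, 0.1, -2.8]
grip_width: 0.036
```

>>> servo_tool --rows '[0, 0, 0, -0.002, 0, 0, 0, 0, 0, 0, 0, 0, 0, 0]'

```text
time_s: 25.13
position: [0.6477, -0.2346, 0.0087]
tool_rot: [[1.0, 0.001, -0.0], [0.0, -0.001, 1.0], [0.001, -1.0, -0.001]]
ft_force: [-1.5, 0.1, 3.0]
grip_width: 0.0368
```

>>> servo_tool --rows '[0, 0, 0, -0.002, 0, 0, 0, 0, 0, 0, 0, 0, 0, 0]'

```text
time_s: 25.3
position: [0.648, -0.2347, 0.0086]
tool_rot: [[1.0, 0.002, -0.0], [0.0, -0.001, 1.0], [0.002, -1.0, -0.001]]
ft_force: [-6.2, 2.6, 14.7]
grip_width: 0.0368
```

Floor contact at reported z 0.0087, as predicted. Open, rise and look.

>>> servo_tool --rows '[0, 0, 0, 0.002, 0, 0, 0, 0.6, 0, 0, 0, 0, 0, 0, 0.9, 0, 0, 0, 0, 0, 0, 0.9, 0, 0, 0, 0, 0, 0, 0.9, 0, 0, 0.02, 0, 0, 0, 0.9, 0, 0, 0.04, 0, 0, 0, 0.9, 0, 0, 0.04, 0, 0, 0, 0.9, 0, 0, 0.04, 0, 0, 0]' --force 40

```text
time_s: 25.97
position: [0.6473, -0.2344, 0.149]
tool_rot: [[1.0, -0.001, -0.0], [0.0, 0.0, 1.0], [-0.001, -1.0, 0.0]]
ft_force: [0.8, 0.2, -0.2]
grip_width: 0.0768
```

Run:
```python
from h import *
o=env.observe();print(o["position"],o["q"],o["grip_width"],o["time_s"])
im=env.get_image('wrist');cv2.imwrite('pics/w29.png',im[:,:,::-1])
im=env.get_image('scene');cv2.imwrite('pics/s29.png',im[:,:,::-1]);cv2.imwrite('pics/s29z.png',cv2.convertScaleAbs(cv2.resize(im[80:200,140:290,::-1],None,fx=5,fy=5,interpolation=2),alpha=1.7,beta=10))
```

```text
[ 0.6473 -0.2344  0.149 ] [ -29.7298   38.0152   53.6023   -0.0002   88.4257 -119.7443] 0.07682022259674583 25.9667
```

View pics/w29.png

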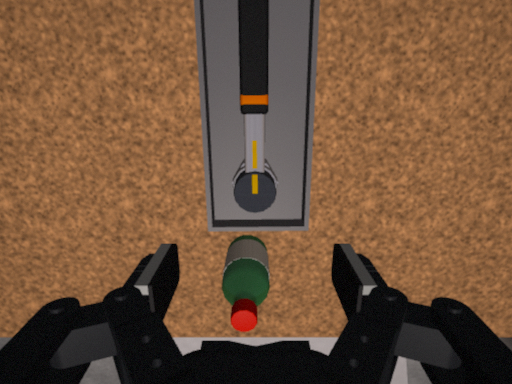

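View pics/s29z.png

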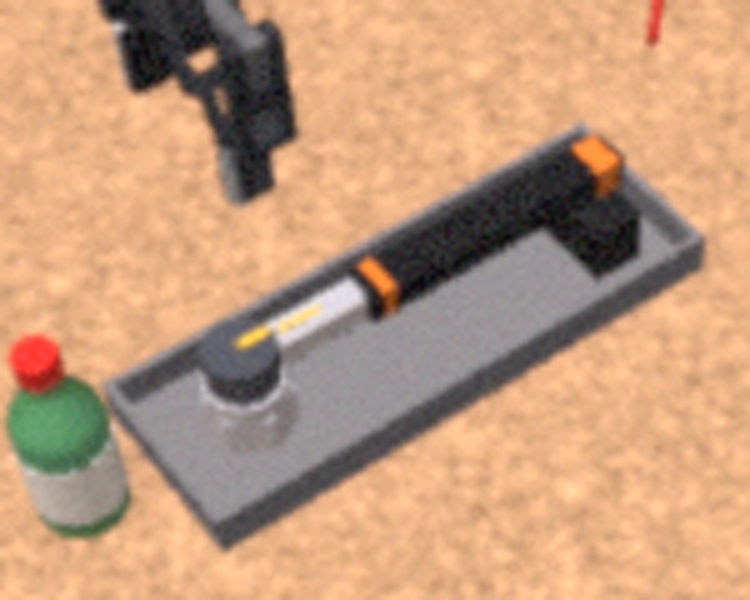

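The wrench lies as it lay, marks in line, glue bottle untouched. Now to the valve lever: I'll straddle the red sleeve at r=70 mm.

>>> servo_tool --rows '[0.6, -0.0033, 0.0362, 0.01, 0, 0, -5.5, 0.6, -0.0033, 0.0362, 0, 0, 0, -5.5, 0.6, -0.0033, 0.0362, 0, 0, 0, -5.5, 0.6, -0.0033, 0.0362, 0, 0, 0, -5.5, 0.6, -0.0033, 0.0362, 0, 0, 0, -5.5, 0.6, -0.0033, 0.0362, 0, 0, 0, -5.5, 0.6, -0.0033, 0.0362, 0, 0, 0, -5.5, 0.6, -0.0033, 0.0362, 0, 0, 0, -5.5, 0.6, -0.0033, 0.0362, 0, 0, 0, -5.5, 0.6, -0.0033, 0.0362, 0, 0, 0, -5.5]'

```text
time_s: 26.9
position: [0.6141, 0.1292, 0.1571]
tool_rot: [[0.57, -0.0, 0.822], [-0.822, -0.0, 0.57], [-0.0, -1.0, -0.0]]
ft_force: [-0.4, 0.4, 0.3]
grip_width: 0.0516
```

>>> servo_tool --rows '[0.6, -0.0033, 0.0362, 0, 0, 0, -5.5, 0.6, -0.0033, 0.0362, 0, 0, 0, -5.5, 0.6, -0.0033, 0.0356, 0, 0, 0, -5.5, 0.6, 0, 0, 0, 0, 0, 0, 0.6, 0, 0, 0, 0, 0, 0]'

```text
time_s: 27.32
position: [0.6041, 0.2372, 0.1568]
tool_rot: [[0.321, -0.001, 0.947], [-0.947, -0.0, 0.321], [0.0, -1.0, -0.001]]
ft_force: [0.2, -0.9, -0.6]
grip_width: 0.0514
```

Run:
```python
from h import *
o=env.observe();print(o["position"],o["tool_rot"],o["grip_width"],o["time_s"])
im=env.get_image('wrist');cv2.imwrite('pics/w30.png',im[:,:,::-1])
h=cv2.cvtColor(im,cv2.COLOR_RGB2HSV);m=cv2.inRange(h,(0,180,90),(4,255,255))|cv2.inRange(h,(176,180,90),(180,255,255))
n,l,s,c=cv2.connectedComponentsWithStats(m)
for i in range(1,n):
    if s[i,4]<100: continue
    ys,xs=np.nonzero(l==i);P=np.array([onz("wrist",(x,y),.096,o)[:2] for x,y in zip(xs,ys)])
    v=np.linalg.svd(P-P.mean(0))[2][0];print(s[i],c[i],P.mean(0),np.degrees(np.arctan2(v[1],v[0]))%180)
```

```text
[0.6041 0.2372 0.1568] [[ 0.3207 -0.0006  0.9472]
 [-0.9472 -0.0003  0.3207]
 [ 0.     -1.     -0.0007]] 0.051378075023790985 27.3167
[ 247  158   17   76 1177] [254.4061 195.0306] [0.6039 0.2361] 108.0622761789194
```

View pics/w30.png

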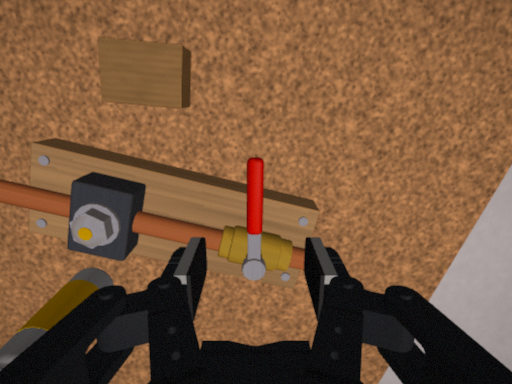

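The sleeve is centred between the jaws: centre (0.604, 0.236), az 108°. Go down and grip lightly.

>>> servo_tool --rows '[0.6, 0, 0, -0.035, 0, 0, 0, 0.6, 0, 0, -0.035, 0, 0, 0, 0.6, 0, 0, -0.025, 0, 0, 0, 0.6, 0, 0, -0.014, 0, 0, 0, 0, 0, 0, 0, 0, 0, 0, 0, 0, 0, 0, 0, 0, 0, 0, 0, 0, 0, 0, 0, 0, 0, 0, 0, 0, 0, 0, 0]' --force 25

```text
time_s: 28.03
position: [0.6053, 0.2348, 0.0501]
tool_rot: [[0.317, 0.002, 0.949], [-0.949, -0.0, 0.317], [0.001, -1.0, 0.002]]
ft_force: [-0.7, -3.7, 0.6]
grip_width: 0.0134
```

Run:
```python
from h import *
o=env.observe();print(o["position"],o["tool_rot"][:,0],o["grip_width"],o["ft_force"],o["time_s"])
S=np.array([.6258,.1702]);r=o["position"][:2]-S;a0=np.degrees(np.arctan2(r[1],r[0]));R=np.hypot(*r);print(a0,R)
p=lambda a:R*np.array([np.cos(np.radians(a)),np.sin(np.radians(a))])
for k in range(13):
    a=a0+6*k;print(round(a,1),(p(a+6)-p(a))*1000)
```

```text
[0.6053 0.2348 0.0501] [ 0.3167 -0.9485  0.0009] 0.013444787327501739 [-0.7271 -3.7139  0.6439] 28.0333
107.59636993004416 0.0677329881452065
107.6 [-6.6366 -2.494 ]
113.6 [-6.3395 -3.1741]
119.6 [-5.973  -3.8194]
125.6 [-5.5411 -4.4228]
131.6 [-5.0484 -4.9778]
137.6 [-4.5004 -5.4782]
143.6 [-3.9031 -5.9186]
149.6 [-3.2631 -6.2942]
155.6 [-2.5873 -6.6008]
161.6 [-1.8832 -6.8351]
167.6 [-1.1584 -6.9945]
173.6 [-0.4209 -7.0772]
179.6 [ 0.3212 -7.0825]
```

Gripped at 13 mm. Turn anticlockwise along the arc: 10 rows of 6° first.

>>> servo_tool --rows '[0, -0.0066, -0.0025, 0, 0, 0, 6, 0, -0.0063, -0.0032, 0, 0, 0, 6, 0, -0.006, -0.0038, 0, 0, 0, 6, 0, -0.0055, -0.0044, 0, 0, 0, 6, 0, -0.005, -0.005, 0, 0, 0, 6]'

```text
time_s: 28.45
position: [0.5754, 0.216, 0.05]
tool_rot: [[0.752, 0.002, 0.659], [-0.659, -0.0, 0.752], [0.002, -1.0, 0.001]]
ft_force: [-0.1, -3.4, 1.7]
grip_width: 0.0132
```

>>> servo_tool --rows '[0, -0.0045, -0.0055, 0, 0, 0, 6, 0, -0.0039, -0.0059, 0, 0, 0, 6, 0, -0.0033, -0.0063, 0, 0, 0, 6, 0, -0.0026, -0.0066, 0, 0, 0, 6, 0, -0.0019, -0.0068, 0, 0, 0, 6]'

```text
time_s: 28.87
position: [0.5588, 0.1848, 0.05]
tool_rot: [[0.981, 0.001, 0.195], [-0.195, -0.0, 0.981], [0.001, -1.0, -0.0]]
ft_force: [-2.9, -2.8, 2.8]
grip_width: 0.0132
```

Run:
```python
from h import *
o=env.observe();print(o["position"],o["grip_width"],o["ft_force"],o["wrist_torque"],o["time_s"])
S=np.array([.6258,.1702]);r=o["position"][:2]-S;print(np.degrees(np.arctan2(r[1],r[0])),np.hypot(*r),np.degrees(np.arctan2(o["tool_rot"][1,0],o["tool_rot"][0,0])))
```

```text
[0.5588 0.1848 0.05  ] 0.013150505546168704 [-2.8645 -2.757   2.785 ] [-0.4431  0.5081 -0.5383] 28.8667
167.6986502854146 0.06857025233925279 -11.233166066477885
```

>>> servo_tool --rows '[0, -0.0012, -0.007, 0, 0, 0, 6, 0, -0.0004, -0.007, 0, 0, 0, 6, 0, 0, 0, 0, 0, 0, 0]'

```text
time_s: 29.12
position: [0.557, 0.1697, 0.05]
tool_rot: [[1.0, -0.0, -0.013], [0.013, -0.001, 1.0], [-0.0, -1.0, -0.001]]
ft_force: [-5.2, -7.3, 4.1]
grip_width: 0.0135
```

>>> servo_tool --rows '[0, 0.0001, -0.0035, 0, 0, 0, 3, 0, 0, 0, 0, 0, 0, 0]'

```text
time_s: 29.28
position: [0.557, 0.1667, 0.05]
tool_rot: [[0.998, -0.001, -0.063], [0.063, -0.001, 0.998], [-0.001, -1.0, -0.001]]
ft_force: [-5.1, -6.7, 5.8]
grip_width: 0.0133
```

Run:
```python
from h import *
o=env.observe();print(o["position"],o["grip_width"],o["ft_force"],o["wrist_torque"],o["time_s"])
S=np.array([.6258,.1702]);r=o["position"][:2]-S;print(np.degrees(np.arctan2(r[1],r[0])),np.hypot(*r),np.degrees(np.arctan2(o["tool_rot"][1,0],o["tool_rot"][0,0])))
F=o["ft_force"];print("T",r[0]*F[1]-r[1]*F[0]+o["wrist_torque"][2])
```

```text
[0.557  0.1667 0.05  ] 0.013285896965444192 [-5.1392 -6.6883  5.771 ] [-1.062   0.931  -0.3789] 29.2833
-177.05826633888088 0.06886609023659568 3.5966899159681374
T 0.06291572942647716
```

>>> servo_tool --rows '[0, 0.0002, -0.003, 0, 0, 0, 2.5, 0, 0, 0, 0, 0, 0, 0]'

```text
time_s: 29.45
position: [0.5572, 0.1638, 0.05]
tool_rot: [[0.994, -0.001, -0.106], [0.106, -0.001, 0.994], [-0.001, -1.0, -0.001]]
ft_force: [-7.2, -6.3, 4.8]
grip_width: 0.0135
```

Run:
```python
from h import *
o=env.observe();print(o["position"],o["grip_width"],o["ft_force"],o["wrist_torque"],o["time_s"])
S=np.array([.6258,.1702]);r=o["position"][:2]-S;print(np.degrees(np.arctan2(r[1],r[0])),np.hypot(*r),np.degrees(np.arctan2(o["tool_rot"][1,0],o["tool_rot"][0,0])))
F=o["ft_force"];print("T",r[0]*F[1]-r[1]*F[0]+o["wrist_torque"][2])
im=env.get_image('wrist');cv2.imwrite('pics/w31.png',im[:,:,::-1])
```

```text
[0.5572 0.1638 0.05  ] 0.013463991571836875 [-7.2075 -6.3055  4.7578] [-1.0167  0.9901 -0.426 ] 29.45
-174.66061778299314 0.06890009497048148 6.081481425219836
T -0.03963217310565548
```

View pics/w31.png

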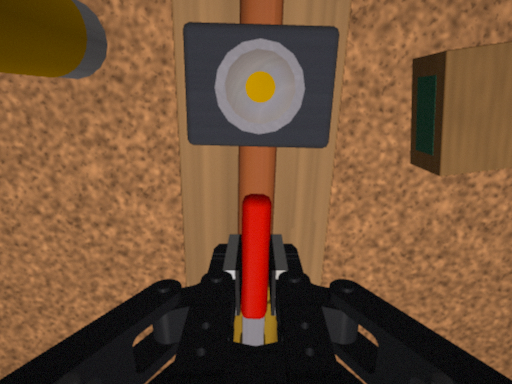

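The lever now lies over the pipe towards the clamp. Release, rise and measure.

>>> servo_tool --rows '[0.3, 0, 0, 0, 0, 0, 0, 0.6, 0, 0, 0, 0, 0, 0, 0.6, 0, 0, 0, 0, 0, 0, 0.6, 0, 0, 0.03, 0, 0, 0, 0.6, 0, 0, 0.04, 0, 0, 0, 0.6, 0, 0, 0.04, 0, 0, 0, 0.6, 0, 0, 0, 0, 0, 0]'

```text
time_s: 30.08
position: [0.5611, 0.1656, 0.1668]
tool_rot: [[0.994, 0.015, -0.105], [0.105, 0.001, 0.994], [0.015, -1.0, -0.0]]
ft_force: [-0.3, -0.2, 0.8]
grip_width: 0.0511
```

Run:
```python
from h import *
o=env.observe();print(o["position"],o["grip_width"],o["ft_force"],o["time_s"])
im=env.get_image('wrist');cv2.imwrite('pics/w32.png',im[:,:,::-1])
h=cv2.cvtColor(im,cv2.COLOR_RGB2HSV);m=cv2.inRange(h,(0,180,90),(4,255,255))|cv2.inRange(h,(176,180,90),(180,255,255))
n,l,s,c=cv2.connectedComponentsWithStats(m)
for i in range(1,n):
    if s[i,4]<100: continue
    ys,xs=np.nonzero(l==i);P=np.array([onz("wrist",(x,y),.096,o)[:2] for x,y in zip(xs,ys)])
    v=np.linalg.svd(P-P.mean(0))[2][0];print(s[i],c[i],P.mean(0),np.degrees(np.arctan2(v[1],v[0]))%180,np.degrees(np.arctan2(P.mean(0)[1]-.1702,P.mean(0)[0]-.6258)))
```

```text
[0.5611 0.1656 0.1668] 0.051135342822150695 [-0.3069 -0.2188  0.7576] 30.0833
[ 246  146   17   75 1106] [253.3879 182.8544] [0.5556 0.1634] 4.4881050773227456 -174.43319091787055
```

View pics/w32.png

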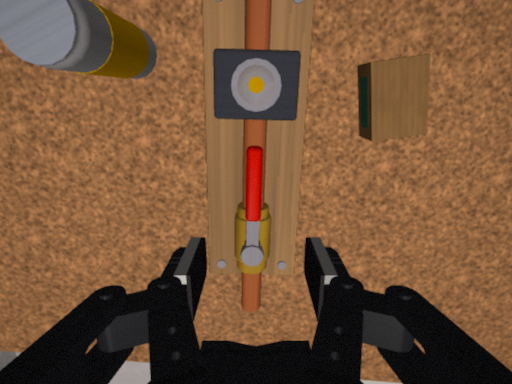

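Lever azimuth 184.5° equals the plank's 4.5° plus 180°, so the valve is fully open. Now check the bolt's hexagon from the same viewpoint as at the start.

>>> servo_tool --rows '[0.6, -0.03, -0.003, 0, 0, 0, -3, 0.6, -0.03, -0.003, -0.005, 0, 0, -3, 0.6, -0.026, -0.002, -0.007, 0, 0, 0, 0.6, 0, 0, 0, 0, 0, 0, 0.6, 0, 0, 0, 0, 0, 0]'

```text
time_s: 30.55
position: [0.4709, 0.1571, 0.1462]
tool_rot: [[1.0, -0.001, -0.001], [0.001, 0.0, 1.0], [-0.001, -1.0, 0.0]]
ft_force: [1.0, 0.4, 0.5]
grip_width: 0.0515
```

Run:
```python
from h import *
o=env.observe();print(o["position"],o["tool_rot"],o["time_s"])
im=env.get_image('wrist');cv2.imwrite('pics/w33.png',im[:,:,::-1])
c=im[160:222,225:289,::-1];c=cv2.convertScaleAbs(c,alpha=1.6,beta=-60)
cv2.imwrite("pics/w33y.png",cv2.resize(c,None,fx=9,fy=9,interpolation=cv2.INTER_NEAREST))
```

```text
[0.4709 0.1571 0.1462] [[ 1.     -0.0009 -0.0008]
 [ 0.0008  0.      1.    ]
 [-0.0009 -1.      0.    ]] 30.55
```

View pics/w33y.png

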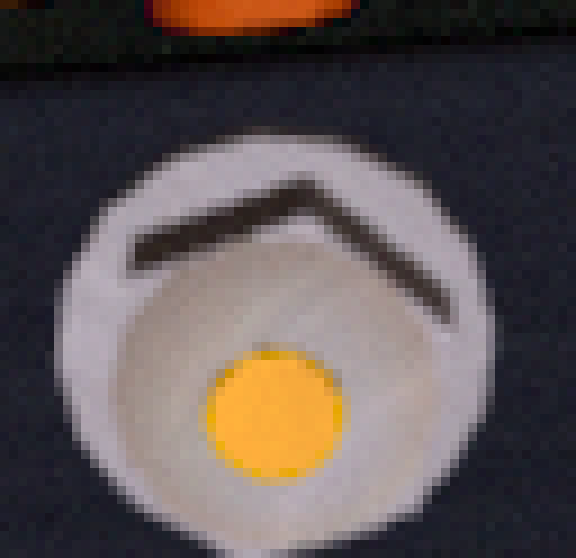

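Run:
```python
from h import *
o=env.observe()
f=lambda p,z:onz("wrist",(224.5+p[0]/9,159.5+p[1]/9),z,o)[:2]
for z,P in ((.08,[(130,234),(308,176),(458,295)]),(.093,[(132,268),(303,212),(445,325)])):
    V=[f(p,z) for p in P]
    for a,b in((0,1),(1,2)):
        d=V[b]-V[a];print("len",np.linalg.norm(d),"flat normal az",(np.degrees(np.arctan2(d[1],d[0]))+90)%60)
```

```text
len 0.017597101193891806 flat normal az 18.67244897280972
len 0.018365739986535623 flat normal az 20.71121659352255
len 0.01608029722610832 flat normal az 18.83015947110397
len 0.016556306575657855 flat normal az 20.494600638322538
```

The hexagon's flats went from 37° to about 19.7° (mod 60). That's less turn than the sweep implied, so I must be sure the bolt is still tight. I'll check against the earlier oblique wrist view (w30, taken after the lift) and the present one from another spot.

Run:
```python
import cv2
im=cv2.imread("pics/w30.png")[192:262,60:140]
cv2.imwrite("pics/w30y.png",cv2.resize(cv2.convertScaleAbs(im,alpha=1.6,beta=-50),None,fx=8,fy=8,interpolation=cv2.INTER_NEAREST))
im=cv2.imread("pics/w14.png")[60:135,280:360]
cv2.imwrite("pics/w14y.png",cv2.resize(cv2.convertScaleAbs(im,alpha=1.6,beta=-50),None,fx=8,fy=8,interpolation=cv2.INTER_NEAREST))
```

```text
(no output)
```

View pics/w30y.png

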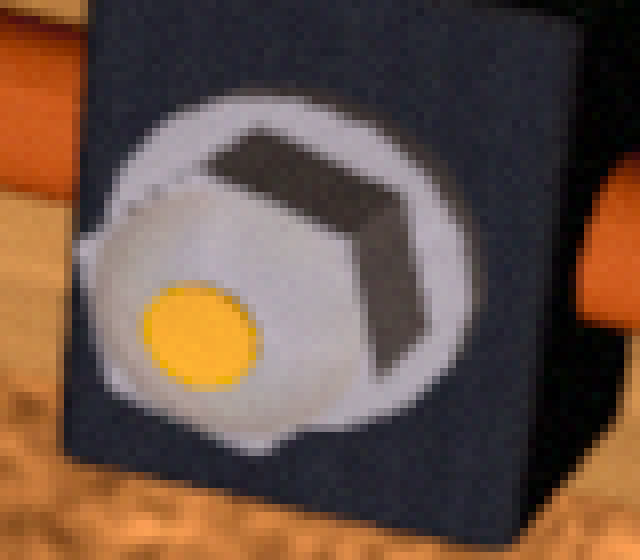

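View pics/w14y.png

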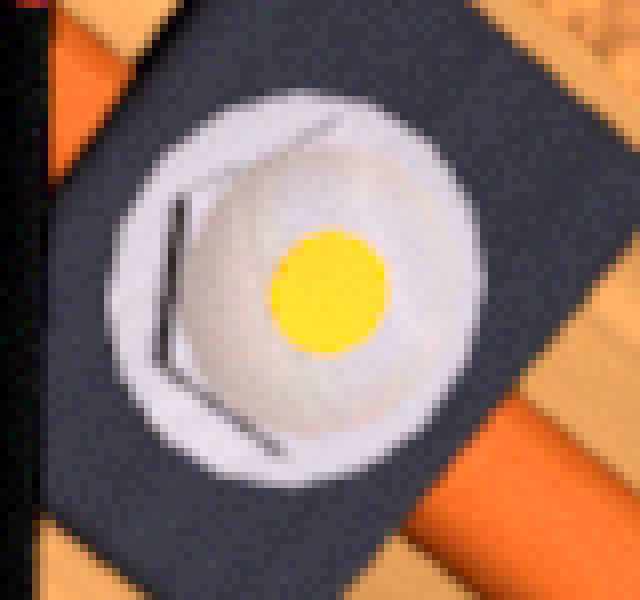

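Run:
```python
from h import *
def go(o,x0,y0,P,z):
    V=[onz("wrist",(x0-.5+p[0]/8,y0-.5+p[1]/8),z,o)[:2] for p in P]
    for a,b in zip(V,V[1:]):
        d=b-a;print(round(np.linalg.norm(d),4),"flat az",round((np.degrees(np.arctan2(d[1],d[0]))+90)%60,1))
o30=dict(position=np.array([.6041,.2372,.1568]),tool_rot=np.array([[.3207,-.0006,.9472],[-.9472,-.0003,.3207],[0,-1,-.0007]]))
o14=dict(position=np.array([.4876,.0624,.1839]),tool_rot=np.array([[.6659,-.0038,.746],[-.746,.0008,.6659],[-.0031,-1,-.0023]]))
print("w30 after");go(o30,60,192,[(258,125),(404,196),(430,330)],.08);go(o30,60,192,[(208,165),(355,238),(378,378)],.093)
print("w14 before");go(o14,280,60,[(340,115),(180,192),(156,362),(282,457)],.08)
```

```text
w30 after
0.0175 flat az 19.2
0.0167 flat az 20.6
0.0168 flat az 18.4
0.0168 flat az 18.6
w14 before
0.0188 flat az 36.6
0.0181 flat az 35.9
0.018 flat az 36.7
```

Two independent views agree: flats were at 36.5° before and are at 19.3° now, a net 17° (0.30 rad). During tightening the head stood at about 57°, which with the 9.7° of play would put the tight bolt near 6°. So the bolt may have crept back while the socket jammed, and it could be under 0.8. The order matters: if it is slack, step 2 hasn't counted and the valve mustn't already be open when it does. So I'll turn the valve part-way shut first, then test the bolt.

>>> servo_tool --rows '[0, 0.03, -0.013, 0, 0, 0, 0, 0, 0.03, -0.013, 0, 0, 0, 0, 0, 0.014, -0.006, 0, 0, 0, 0, 0, 0, 0, -0.035, 0, 0, 0, 0, 0, 0, -0.035, 0, 0, 0, 0, 0, 0, -0.024, 0, 0, 0, 0, 0, 0, 0, 0, 0, 0]'

```text
time_s: 31.18
position: [0.5442, 0.1247, 0.0477]
tool_rot: [[1.0, -0.008, 0.0], [-0.0, -0.0, 1.0], [-0.008, -1.0, -0.0]]
ft_force: [-0.9, 0.5, -1.0]
grip_width: 0.0001
```

>>> servo_tool --rows '[0, 0, 0.012, 0, 0, 0, 0, 0, 0, 0.012, 0, 0, 0, 0, 0, 0, 0.012, 0, 0, 0, 0, 0, 0.001, 0.012, 0, 0, 0, 0, 0, 0.002, 0.012, 0, 0, 0, 0, 0, 0, 0, 0, 0, 0, 0]'

```text
time_s: 31.68
position: [0.5494, 0.1877, 0.0536]
tool_rot: [[1.0, 0.002, -0.002], [0.002, 0.001, 1.0], [0.002, -1.0, 0.001]]
ft_force: [-0.1, 0.2, 0.3]
grip_width: 0.0
```

Run:
```python
from h import *
o=env.observe();print(o["position"],o["ft_force"],o["time_s"])
im=env.get_image('wrist');cv2.imwrite('pics/w34.png',im[:,:,::-1])
```

```text
[0.5494 0.1877 0.0536] [-0.1479  0.1903  0.2967] 31.6833
```

View pics/w34.png

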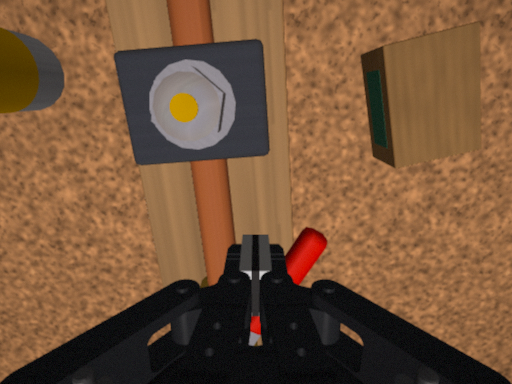

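The valve is off its stop by about 30°. Now a diagnostic on the hexagon: grip it by its flats (jaws at az 79°) and feel whether it can still turn clockwise.

>>> servo_tool --rows '[0, 0, 0, 0.035, 0, 0, 0, 0.55, 0, 0, 0.035, 0, 0, 0, 0.55, -0.025, -0.01, 0, 0, 0, -5.4, 0.55, -0.025, -0.01, 0, 0, 0, -5.4, 0.55, -0.0225, -0.0101, 0, 0, 0, 0, 0.55, 0, 0, 0, 0, 0, 0, 0.55, 0, 0, -0.03, 0, 0, 0, 0.55, 0, 0, -0.025, 0, 0, 0, 0.55, 0, 0, 0, 0, 0, 0]'

```text
time_s: 32.48
position: [0.4741, 0.1548, 0.0643]
tool_rot: [[0.982, -0.007, 0.187], [-0.187, 0.0, 0.982], [-0.007, -1.0, -0.001]]
ft_force: [-0.3, -0.4, -1.0]
grip_width: 0.0471
```

Run:
```python
from h import *
o=env.observe();print(o["position"],o["tool_rot"],o["ft_force"],o["time_s"],o["grip_width"])
im=env.get_image('wrist');cv2.imwrite('pics/w35.png',im[:,:,::-1])
```

```text
[0.4741 0.1548 0.0643] [[ 0.9823 -0.007   0.1873]
 [-0.1873  0.      0.9823]
 [-0.0069 -1.     -0.0013]] [-0.3474 -0.4373 -1.007 ] 32.4833 0.04706089487962164
```

View pics/w35.png

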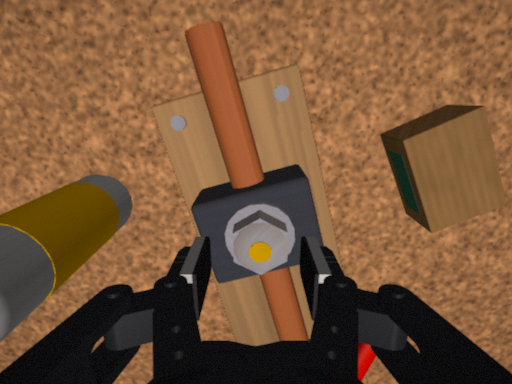

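Flats line up with the jaws (corner up in the image, dot at (260,252)). Down 13 mm and close.

>>> servo_tool --rows '[0.55, 0.002, 0.002, -0.007, 0, 0, 0, 0.55, 0, 0, -0.006, 0, 0, 0, 0.2, 0, 0, 0, 0, 0, 0, 0.2, 0, 0, 0, 0, 0, 0, 0.2, 0, 0, 0, 0, 0, 0]' --force 60

```text
time_s: 32.95
position: [0.4784, 0.1568, 0.0551]
tool_rot: [[0.982, 0.001, 0.187], [-0.187, -0.0, 0.982], [0.001, -1.0, -0.0]]
ft_force: [-0.8, -1.3, -0.2]
grip_width: 0.0271
```

Run:
```python
from h import *
o=env.observe();print(o["position"],np.degrees(np.arctan2(o["tool_rot"][1,2],o["tool_rot"][0,2])),o["ft_force"],o["wrist_torque"],o["time_s"],o["grip_width"])
```

```text
[0.4784 0.1568 0.0551] 79.23269320021045 [-0.7511 -1.3034 -0.2044] [-0.308   0.1332  0.0683] 32.95 0.027144402409411215
```

>>> servo_tool --rows '[0.5, 0, 0, 0, 0, 0, 0, 0.5, 0, 0, -0.005, 0, 0, 0, 0.2, 0, 0, 0, 0, 0, 0, 0.2, 0, 0, 0, 0, 0, 0, 0.2, 0, 0, 0, 0, 0, 0]'

```text
time_s: 33.37
position: [0.4781, 0.1568, 0.0495]
tool_rot: [[0.982, -0.0, 0.187], [-0.187, -0.0, 0.982], [-0.0, -1.0, -0.0]]
ft_force: [-1.9, -1.0, -0.5]
grip_width: 0.0278
```

>>> servo_tool --rows '[0.2, 0, 0, 0, 0, 0, -2, 0.2, 0, 0, 0, 0, 0, -2]'

```text
time_s: 33.53
position: [0.478, 0.1567, 0.0495]
tool_rot: [[0.967, -0.001, 0.256], [-0.256, -0.001, 0.967], [-0.0, -1.0, -0.001]]
ft_force: [-1.1, -2.9, 0.9]
grip_width: 0.028
```

Run:
```python
from h import *
o=env.observe();print(o["position"],np.degrees(np.arctan2(o["tool_rot"][1,2],o["tool_rot"][0,2])),o["ft_force"],o["wrist_torque"],o["time_s"],o["grip_width"])
```

```text
[0.478  0.1567 0.0495] 75.17185559229785 [-1.1364 -2.8819  0.9049] [-0.4213  0.2026  0.3936] 33.5333 0.028006654932186004
```

>>> servo_tool --rows '[0.2, 0, 0, 0, 0, 0, -2, 0.2, 0, 0, 0, 0, 0, -2]'

```text
time_s: 33.7
position: [0.478, 0.1565, 0.0495]
tool_rot: [[0.947, -0.001, 0.323], [-0.323, -0.001, 0.947], [-0.0, -1.0, -0.001]]
ft_force: [-1.5, -3.0, 0.5]
grip_width: 0.0282
```

Run:
```python
from h import *
o=env.observe();print(o["position"],np.degrees(np.arctan2(o["tool_rot"][1,2],o["tool_rot"][0,2])),o["ft_force"],o["wrist_torque"],o["time_s"],o["grip_width"])
```

```text
[0.478  0.1565 0.0495] 71.17531118868506 [-1.487  -2.9915  0.4962] [-0.5017  0.277   0.8275] 33.7 0.028214546860620523
```

At 75° the torque was 0.39 N m (plain bolt friction); by 71° it had risen to 0.83 N m, the stop. So the bolt had crept back about 6° to roughly 0.79 when the socket jammed. It's at its stop again now, with the valve still part shut. Open the jaws and verify by camera.

>>> servo_tool --rows '[0.2, 0, 0, 0, 0, 0, -0.7, 0.2, 0, 0, 0, 0, 0, 0, 0.6, 0, 0, 0, 0, 0, 0, 0.6, 0, 0, 0, 0, 0, 0, 0.6, 0, 0, 0.035, 0, 0, 0, 0.6, 0, 0, 0.035, 0, 0, 0, 0.6, -0.004, 0, 0.03, 0, 0, 0, 0.6, 0, 0, 0, 0, 0, 0]'

```text
time_s: 34.37
position: [0.4767, 0.1576, 0.1552]
tool_rot: [[0.943, 0.011, 0.334], [-0.334, 0.002, 0.943], [0.01, -1.0, 0.005]]
ft_force: [0.4, 0.1, 0.6]
grip_width: 0.0511
```

Run:
```python
from h import *
o=env.observe();print(o["position"],o["tool_rot"],o["time_s"])
im=env.get_image('wrist');cv2.imwrite('pics/w36.png',im[:,:,::-1])
c=im[150:222,220:290,::-1];c=cv2.convertScaleAbs(c,alpha=1.6,beta=-60)
cv2.imwrite("pics/w36y.png",cv2.resize(c,None,fx=8,fy=8,interpolation=cv2.INTER_NEAREST))
```

```text
[0.4767 0.1576 0.1552] [[ 0.9427  0.0107  0.3336]
 [-0.3336  0.0019  0.9427]
 [ 0.0095 -0.9999  0.0053]] 34.3667
```

View pics/w36y.png

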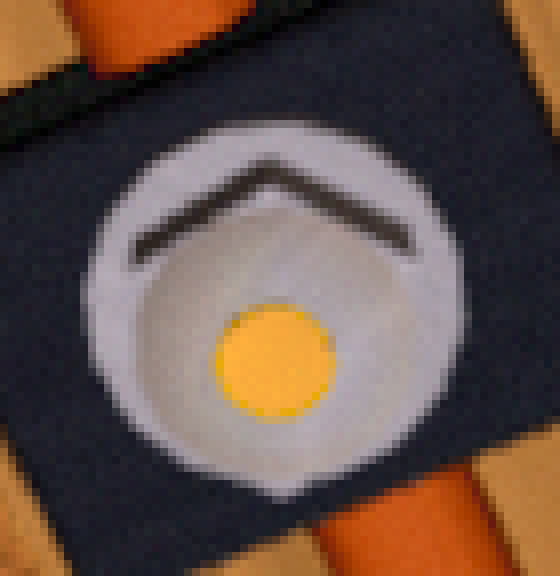

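Run:
```python
from h import *
o=env.observe()
f=lambda p,z:onz("wrist",(219.5+p[0]/8,149.5+p[1]/8),z,o)[:2]
for z,P in ((.08,[(132,238),(268,155),(415,235)]),(.093,[(134,268),(268,185),(408,258)])):
    V=[f(p,z) for p in P]
    for a,b in((0,1),(1,2)):
        d=V[b]-V[a];print("len",np.linalg.norm(d),"flat normal az",(np.degrees(np.arctan2(d[1],d[0]))+90)%60)
```

```text
len 0.01722702304316837 flat normal az 12.462737274623464
len 0.01805567490881766 flat normal az 11.262194663460264
len 0.016234558885650847 flat normal az 12.946240851507469
len 0.016198816375717805 flat normal az 12.197775964274967
```

Flats are now at 12.2°. With zero aligned to the plank (4.5°), that gives 0.91 rad, i.e. at the stop. Now reopen the valve: shut fingers on the lever's +y side, pushing towards -y.

>>> servo_tool --rows '[0, 0.0235, 0.0325, 0, 0, 0, 6.6, 0, 0.0235, 0.0325, 0, 0, 0, 6.6, 0, 0.0235, 0.0325, 0, 0, 0, 6.6, 0, 0, 0, -0.035, 0, 0, 0, 0, 0, 0, -0.035, 0, 0, 0, 0, 0, 0, -0.033, 0, 0, 0, 0, 0, 0, 0, 0, 0, 0]'

```text
time_s: 35.0
position: [0.5408, 0.2537, 0.0394]
tool_rot: [[1.0, -0.013, -0.005], [0.005, -0.003, 1.0], [-0.013, -1.0, -0.003]]
ft_force: [-1.1, -0.2, -1.1]
grip_width: 0.0
```

>>> servo_tool --rows '[0, 0, -0.013, 0, 0, 0, 0, 0, 0, -0.013, 0, 0, 0, 0, 0, 0, -0.013, 0, 0, 0, 0, 0, 0, -0.013, 0, 0, 0, 0, 0, 0, -0.008, 0, 0, 0, 0, 0, 0, 0, 0, 0, 0, 0]'

```text
time_s: 35.5
position: [0.5454, 0.1921, 0.0477]
tool_rot: [[1.0, 0.002, -0.003], [0.003, -0.0, 1.0], [0.002, -1.0, -0.001]]
ft_force: [0.2, 0.5, -0.2]
grip_width: 0.0001
```

Run:
```python
from h import *
o=env.observe();print(o["position"],o["ft_force"],o["wrist_torque"],o["time_s"])
im=env.get_image('wrist');cv2.imwrite('pics/w37.png',im[:,:,::-1])
```

```text
[0.5454 0.1921 0.0477] [ 0.2074  0.4556 -0.194 ] [ 0.0407 -0.0238 -0.0116] 35.5
```

View pics/w37.png

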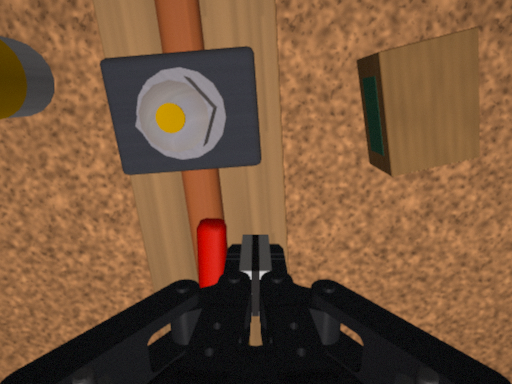

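The lever is near the pipe again (tip at (212,230)). Push on until the stop is felt.

>>> servo_tool --rows '[0, 0, -0.005, 0, 0, 0, 0, 0, 0, 0, 0, 0, 0, 0]'

```text
time_s: 35.72
position: [0.5451, 0.189, 0.0469]
tool_rot: [[1.0, 0.001, -0.005], [0.005, -0.0, 1.0], [0.001, -1.0, -0.0]]
ft_force: [-0.3, 0.9, -0.5]
grip_width: -0.0005
```

>>> servo_tool --rows '[0, 0, -0.004, 0, 0, 0, 0, 0, 0, 0, 0, 0, 0, 0]'

```text
time_s: 35.88
position: [0.5449, 0.1853, 0.0467]
tool_rot: [[1.0, 0.0, -0.006], [0.006, 0.0, 1.0], [0.0, -1.0, 0.0]]
ft_force: [-0.6, 1.7, 1.2]
grip_width: -0.0
```

>>> servo_tool --rows '[0, 0, -0.003, 0, 0, 0, 0, 0, 0, 0, 0, 0, 0, 0]'

```text
time_s: 36.05
position: [0.5448, 0.1834, 0.0467]
tool_rot: [[1.0, 0.001, -0.006], [0.006, 0.002, 1.0], [0.001, -1.0, 0.002]]
ft_force: [1.3, 7.1, 1.5]
grip_width: -0.0
```

Force rises to 7 N, well above the 2.5 N needed to turn it: that's the stop. Withdraw and check.

>>> servo_tool --rows '[0, 0, -0.001, 0, 0, 0, 0, 0, 0, 0, 0, 0, 0, 0, 0, 0, 0.02, 0, 0, 0, 0, 0, 0, 0.01, 0.035, 0, 0, 0, 0, 0, 0, 0.04, 0, 0, 0, 0, -0.01, -0.03, 0.04, 0, 0, 0, 0, -0.03, 0, 0.02, 0, 0, 0, 0, -0.03, -0.01, 0, 0, 0, 0, 0, 0, 0, 0, 0, 0, 0]'

```text
time_s: 36.8
position: [0.4722, 0.1759, 0.1751]
tool_rot: [[1.0, -0.001, -0.006], [0.006, -0.001, 1.0], [-0.001, -1.0, -0.001]]
ft_force: [1.6, 0.6, -0.2]
grip_width: -0.0001
```

Run:
```python
from h import *
o=env.observe();print(o["position"],o["time_s"],o["ft_force"])
im=env.get_image('wrist');cv2.imwrite('pics/w38.png',im[:,:,::-1])
t=env.get_image('top');cv2.imwrite('pics/t38.png',t[:,:,::-1])
s=env.get_image('scene');cv2.imwrite('pics/s38.png',s[:,:,::-1])
h=cv2.cvtColor(s,cv2.COLOR_RGB2HSV);m=cv2.inRange(h,(0,200,110),(4,255,255));m[:230]=0;m[:,:250]=0
ys,xs=np.nonzero(m)
if len(xs)>20:
    P=np.array([onz("scene",(x,y),.095)[:2] for x,y in zip(xs,ys)]);v=np.linalg.svd(P-P.mean(0))[2][0];print(len(xs),P.mean(0),np.degrees(np.arctan2(v[1],v[0]))%180)
h=cv2.cvtColor(im,cv2.COLOR_RGB2HSV);m=cv2.inRange(h,(0,180,90),(4,255,255));ys,xs=np.nonzero(m)
if len(xs)>50:
    P=np.array([onz("wrist",(x,y),.096,o)[:2] for x,y in zip(xs,ys)]);v=np.linalg.svd(P-P.mean(0))[2][0];print("wrist",len(xs),P.mean(0),np.degrees(np.arctan2(v[1],v[0]))%180)
```

```text
[0.4722 0.1759 0.1751] 36.8 [ 1.576   0.6289 -0.2064]
143 [0.5596 0.1653] 3.1988822488865982
```

View pics/w38.png

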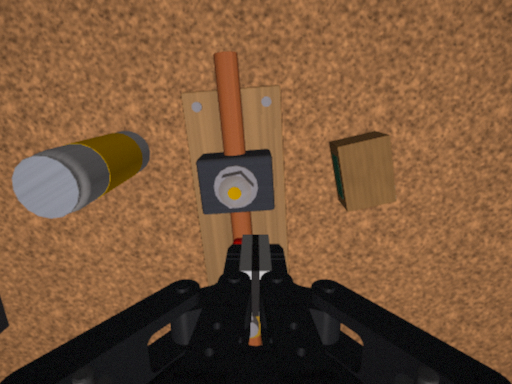

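View pics/s38.png

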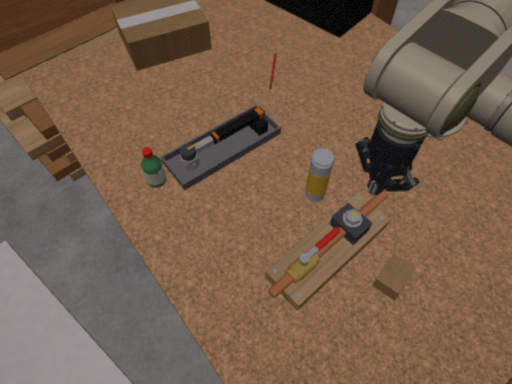

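Final views: the lever lies along the pipe (az 183-184.5°, threshold 177.6°). The wrench is in its case, the can, box and bottle are standing, and the arm is clear. Handing in.

```bash
python3 -c "
from rig import env
print(env.close_job(), env.observe()['time_s'])"
```

```text
the job is handed in; nothing more can be done
the job is handed in; nothing more can be done
```

I tightened the bolt until the wrench clicked, put the wrench back in its case and opened the valve fully. I handed in at about 37 s of 72. **The bolt slipped back once during removal**, and I turned it back to its stop with the gripper, not the wrench.

- **Click:** it tripped at about 0.22–0.23 rad, by the yellow marks and by torque (1.45 N m). I eased off there, far below 0.42.
- **Bolt:** lifting by the handle jammed the socket on the bolt, so I took it off by the head instead. The camera then showed the bolt had come back to about 0.78–0.79 rad, just under the 0.8 limit. I turned it clockwise by its flats until torque rose to 0.83 N m, less than the 1.1 N m click torque. I did not click it again with the wrench. The last check puts it at about 0.91 rad, assuming its zero lines up with the plank.
- **Valve:** I had already opened it when I found the bolt slack, so I part-closed it first to keep the required order and reopened it afterwards. Force rose at the stop. The last camera check puts the lever at 183° (stop about 184.5°, limit 177.6°).
- **Wrench and other items:** the wrench lies in its case as before, marks in line. The can, box and bottle look unmoved.

**Disagreement with the description:** the real finger ends sit about 34 mm behind the reported TCP. My first grasps closed above the handle until a touch probe showed this.

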